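# Clamp up a sample panel with the ratchet clamp

## Task

Make up a sample panel in the ratchet clamp: flip the red selector to open and swing the handle back and forth until the jaw is right back, then lay every long (120 mm) sample bar flat on the bed, centred and parallel to the fence, and flip the selector over to close and ratchet the jaw in until the bars are tight together and the orange pad is pressed well into the jaw. The short bars stay on the table; move the jaw only by the ratchet, and leave the swatch book and the brass pull alone.

Things in the scene. Friction and masses are not known exactly. Their poses are not given: they have to be found in the camera images.
- clamp: the fixed clamp, same axes as bed. Its fence is an aluminium bar (170 mm along x, 40 mm high over the bed), face at y = +100 mm. Facing it: the sliding aluminium jaw (160 mm along x, 39 mm high over the bed) with its orange pad. Bars lie side by side between fence and pad, lengthwise along x, centres within 25 mm of x = 0
- bed (a point): centre of the clamp's grey bed, on its top face, 15 mm above the table; z up, y points at the fence, x runs along the fence, away from the robot. The bed is 170 mm along x; with the jaw right back the clear opening is 200 mm, y = -100 to +100 mm
- axle (a point): top of the ratchet head on its upright axle, 60 mm above the table, at x = 0, y = -225 mm in the frame of bed; the head is a steel disc 134 mm across. The ratchet has 20 teeth (0.314 rad each), so use swings of 1 rad or more; 1 rad of driving moves the jaw 25 mm. Driving takes 6 to 12 N at the grip
- handle (a joint): angle of the ratchet handle about the axle, rad, -1 to 1, positive counter-clockwise from above; at 0 it points along -x of bed, to the robot. Light friction. Selector at close: swinging to positive (grip moving away from the fence) closes the jaw. Selector at open: swinging to negative (grip moving towards the fence) opens it. The return swing only clicks
- grip (a point): black round upright grip post of the handle, 24 mm thick, on a radius of 130 mm from the axle; the post stands from 60 to 112 mm above the table and this point is on its axis at 92 mm. It is fixed to the handle, so it must follow an arc about the axle; it may turn between the fingers
- selector (a joint): red direction lever on the ratchet head, rad, -0.3 to 0.3, friction-held: above 0.15 = close (knob on the fence's side of the axle), below -0.15 = open (knob on the other side). It pivots on the handle 62 mm out from the axle and at 0 points back along the handle over the axle; positive is counter-clockwise from above. Takes about 1.5 N at the knob
- knob (a point): red knob of the selector, an upright round stud 16 mm thick, 55 mm from the selector's pivot; it stands from 67 to 96 mm above the table and this point is on its axis at 86 mm
- jaw (a joint): travel of the jaw towards the fence, m: 0 = right back (at its stop, clear opening 200 mm), 0.15 = fully in; clear opening = 0.2 m minus this (pad not pressed). Below 0.025 counts as right back. Stiff (28 N): it moves only by the ratchet and stays where it is left
- pad (a joint): how far the sprung orange pad (150 mm along x, 34 mm high) is pushed into the jaw, m: 0 free to 0.008 at its stop; about 2 N at first touch, 11 N at the stop. It is well pressed in from 0.003 on
- pad_face (a point): middle of the orange pad's face that meets the bars, 35 mm above the table
- bar_a: long sample bar, 120 mm (medium brown wood), one of those to clamp; lying flat, 32 mm wide and 26 mm high, origin at its centre, x along its length; 60 to 130 g; may be absent
- bar_b: long sample bar, 120 mm (dark brown wood), one of those to clamp; lying flat, 32 mm wide and 26 mm high, origin at its centre, x along its length; 60 to 130 g; may be absent
- bar_c: long sample bar, 120 mm (pale wood), one of those to clamp; lying flat, 32 mm wide and 26 mm high, origin at its centre, x along its length; 60 to 130 g; may be absent
- short_a: short sample bar, 85 mm (medium brown wood), not wanted; lying flat, 32 mm wide and 26 mm high, origin at its centre, x along its length
- short_b: short sample bar, 85 mm (dark brown wood), not wanted; lying flat, 32 mm wide and 26 mm high, origin at its centre, x along its length
- swatch_book: blue swatch book lying flat, 200 by 130 by 22 mm, origin under its centre; leave alone
- brass_pull: brass drawer pull standing upright, 48 mm across, 66 mm high, origin under its centre; leave alone
Not all that is in view belongs to the job. What is shaped like the short_a but blue or purple is not meant.

How it is judged:
By the outcome, as a careful person would: the job done as asked, in the order asked, and still so for the second after the job is handed in, with the robot touching nothing.
Of bar_a, bar_b, bar_c only 2 to 3 are there at a start; the rules pass over those that are not, and their reading is None.
At some moment in a run one of bar_a, bar_b, bar_c may be knocked a few centimetres aside while the robot is not near it.
It also fails if it takes over 210 s, if anything falls off the work surface, if the arm or the gripper's body presses on something with over 40 N, if the wrist force passes 120 N, or if a joint passes its speed limit or range.

## Robot

A 7-joint arm with a two-finger parallel gripper is mounted at the origin on the work surface. World frame = base frame: x ahead of the robot, y to its left, z up, the work surface at z = 0. Lengths are in m, angles in rad, forces in N, time in s.
With the tool pointing down it reaches from about 0.4 to 0.85 m from the base axis. Payload 10.4 kg.
Tool frame: the origin (TCP) lies midway between the tips of the shut fingers; the grasp point (between the pads) lies 19 mm behind it; z points along the fingers, y is the line along which they close (so a half turn about z gives the same grasp; the last joint's range is limited). The gripper opens to 87 mm and grips with 3 to 60 N. Pads are 19 mm wide; open, the fingers measure 117 mm over their backs; the gripper's body (75 mm by 190 mm) begins 51 mm behind the grasp point.
Start: joints at [1.326, 0.332, -0.065, 1.46, 0.022, 1.35, -0.088], TCP at [0.138, -0.61, 0.223] pointing down, gripper open.
Joint ranges: [-2.6, 2.6], [-0.5, 2.12], [-1.47, 1.34], [0.16, 2.42], [-1.27, 4.41], [0.06, 2.06], [-2.6, 2.6]. Speed limits (rad/s): [2.22, 2.22, 2.79, 2.79, 3.14, 3.14, 3.14].

## Interface

Orientations are given as a unit quaternion [x, y, z, w].
In Python, from bench import sensors, eyes, order gives the robot as it stands.
- The arm moves only by the tool arm_command, never from a script. Its argument "steps" is a list of rows, each an object with "rot": the turn, a rotation vector about the world's x, y, z in degrees, a list of three; "slide": the shift along the world's x, y, z in m, a list of three; "grip": the opening, from 0 (shut) to 1 (fully open). A call has exactly 8 rows; each row shifts and turns the commanded pose from where the row before left it; what a row does not reach is not made up. A row lasts 1/8 s, in which the tool goes at most 62.5 mm and 10.7 degrees, less where a joint would pass 70% of its speed; a pose out of reach is approached as far as the arm can. A call with a gripper value outside its range is refused whole. The fingers move at their own pace and stop on an object; "newtons" is the grip in N (left out, the last holds). Time passes only in rows, so rows that do not move let the fingers close, or fill a call up. It gives the time, the measured TCP pose, the force, the opening and the grip force at its end, in the units of the state.
- sensors.read_state(): the state, without advancing time (a new reading comes with each control period).
- eyes.camera(name): name is "scene" or "side" or "wrist"; returns a dict with "pixels" (400x640x3 uint8, red, green, blue), "intrinsics" (3x3 intrinsics, pixels), "k1" (the pictures are not rectified: a ray, as slopes to the right and down, at radius r is drawn at 1 + k1 r^2 times it, then the intrinsics apply), "pose" (4x4, takes a point from camera to world coordinates). Camera axes: x right, y down, z forward; pixel columns grow to the right and rows downward; lengths in m; the calibration is good to about 2 mm. A picture is of the moment at which its call begins. There is no depth.
- order.close_job(): hands the job in; it is judged then, once.
Trained networks look in a picture, given as the dict that the camera call returned (one of the last four; its "shot" number tells which), for a name from the list of things; names that differ only in an ending like _2 or _b are one class to them, and where a whole thing is asked for, a point or a joint stands for the part that bears it (a point fixed in the world has none). Each returns a list of dicts, best first, with "conf" (0 to 1); they miss things now and then, are a little off and sometimes report something else, mostly with a low value. They report only what shows in the picture. A call takes as long as a camera call. They do not tell look-alikes from the thing itself.
- eyes.look_for(name, picture): "bbox" ([left, top, right, bottom] in pixels, round what is visible of it).
The state is a dict: "time": time; "joint_positions": joint angles; "joint_vel": joint speeds; "joint_torque": joint torques, N m; "ee_pos": TCP position; "eef_rot": TCP orientation; "ft_force": force on the tool from outside, world axes, zero at the start; "torque": the same for the moment, N m; "width": finger opening in m; "grip_force": force on a finger pad.
Only numpy, scipy, OpenCV 4.12 (cv2) and the standard library are available. Lean on these libraries where they do the work, as an engineer would, in place of code of your own. Each camera call takes 0.05 s, during which the arm holds its last target. There are 200 camera calls.

## Working session

There is one attempt and no reset: what is moved stays moved. The work goes in short steps, Python scripts to look and compute and a tool call to move; the robot and the scene stay as the last step left them, time stands still between calls to the robot, and variables do not carry over. Pictures are saved under pics/ and viewed, at most 14 in all, crops included, and the job is handed in when it is done.

Besides the shell and the picture viewer there is one more tool, called after "Emit:" by a JSON object that holds its "method" and its "body". arm_command: Moves the arm, as the interface text tells. Its arguments: {"type":"object","properties":{"steps":{"type":"array","items":{"type":"object","properties":{"rot":{"type":"array","items":{"type":"number"}},"slide":{"type":"array","items":{"type":"number"}},"grip":{"type":"number"}}}},"newtons":{"type":"number"}},"required":["steps"]}

```bash
mkdir -p pics; cat > h.py <<'E'
import numpy as np, cv2
from bench import sensors, eyes, order
def shot(n,f=None):
    p=eyes.camera(n)
    if f: cv2.imwrite('pics/'+f,cv2.cvtColor(p['pixels'],cv2.COLOR_RGB2BGR))
    return p
def px2w(p,uv,z):
    K=p['intrinsics'];k=p['k1'];T=np.array(p['pose'])
    uv=np.atleast_2d(np.array(uv,float))
    d=np.stack([(uv[:,0]-K[0][2])/K[0][0],(uv[:,1]-K[1][2])/K[1][1]],1)
    s=d.copy()
    for _ in range(20): s=d/(1+k*(s**2).sum(1,keepdims=True))
    r=np.c_[s,np.ones(len(s))]@T[:3,:3].T
    return T[:3,3]+r*((z-T[2,3])/r[:,2:])
def w2px(p,P):
    K=np.array(p['intrinsics']);T=np.array(p['pose'])
    c=(np.atleast_2d(P)-T[:3,3])@T[:3,:3]
    s=c[:,:2]/c[:,2:]; s=s*(1+p['k1']*(s**2).sum(1,keepdims=True))
    return s*[K[0,0],K[1,1]]+K[:2,2]
E
python3 - <<'E'
from h import *
np.set_printoptions(precision=3,suppress=True)
for n in('scene','side'):
    p=shot(n,n+'0.png'); print(n,np.array(p['pose']),p['intrinsics'],p['k1'])
    for t in('clamp','grip','knob','jaw','pad_face','bar_a','short_a','swatch_book','brass_pull'):
        for d in eyes.look_for(t,p)[:7]:
            if d['conf']>.3: print(t,round(d['conf'],2),np.round(d['bbox']))
print(sensors.read_state())
E
```

```text
scene [[ 0.287  0.532 -0.797  1.467]
 [ 0.958 -0.14   0.252 -0.2  ]
 [ 0.022 -0.835 -0.55   0.72 ]
 [ 0.     0.     0.     1.   ]] [[389.466   0.    317.317]
 [  0.    389.466 204.588]
 [  0.      0.      1.   ]] -0.08851832410458906
clamp 0.58 [192. 197. 350. 278.]
grip 0.8 [192. 198. 241. 258.]
knob 0.34 [277. 218. 286. 256.]
jaw 0.68 [193. 201. 352. 277.]
jaw 0.61 [198. 218. 288. 263.]
pad_face 0.72 [273. 216. 288. 258.]
bar_a 0.76 [340. 187. 360. 214.]
bar_a 0.61 [379. 180. 400. 209.]
short_a 0.91 [428. 219. 459. 233.]
short_a 0.84 [414. 237. 435. 264.]
short_a 0.79 [397. 211. 414. 234.]
short_a 0.77 [453. 200. 476. 220.]
short_a 0.75 [354. 219. 378. 238.]
swatch_book 0.57 [143. 203. 196. 252.]
brass_pull 0.65 [128. 231. 150. 264.]
side [[-0.724 -0.412  0.553 -0.18 ]
 [-0.689  0.418 -0.592  0.881]
 [ 0.013 -0.81  -0.586  0.887]
 [ 0.     0.     0.     1.   ]] [[449.337   0.    324.132]
 [  0.    449.337 195.707]
 [  0.      0.      1.   ]] 0.014714218124806213
clamp 0.86 [284. 158. 417. 232.]
grip 0.66 [357. 156. 415. 181.]
knob 0.57 [373. 159. 397. 168.]
jaw 0.65 [325. 173. 365. 206.]
pad_face 0.75 [326. 179. 359. 201.]
bar_a 0.86 [299. 249. 342. 278.]
bar_a 0.67 [254. 271. 298. 305.]
bar_a 0.34 [282. 157. 414. 232.]
short_a 0.73 [160. 289. 186. 318.]
short_a 0.72 [267. 222. 295. 246.]
short_a 0.67 [185. 253. 219. 272.]
short_a 0.57 [212. 220. 232. 242.]
swatch_book 0.6 [404. 162. 474. 196.]
brass_pull 0.65 [416. 146. 426. 162.]
{'time': 1.0, 'joint_positions': array([ 1.326,  0.332, -0.065,  1.46 ,  0.022,  1.35 , -0.088]), 'joint_vel': array([ 0.001,  0.002, -0.001,  0.001, -0.002, -0.001, -0.001]), 'joint_torque': array([ -0.001, -62.305,   0.024, -39.012,  -0.061,   0.031,   0.   ]), 'ee_pos': array([ 0.138, -0.61 ,  0.223]), 'eef_rot': array([0.994, 0.111, 0.   , 0.   ]), 'ft_force': array([-0.363,  0.088, -0.526]), 'torque': array([ 0.02 , -0.022, -0.   ]), 'grip_force': 0.0, 'width': 0.0871223491615795}
```

View pics/scene0.png

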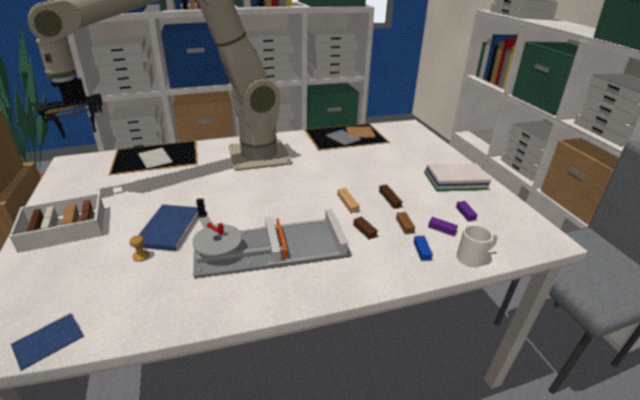

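View pics/side0.png

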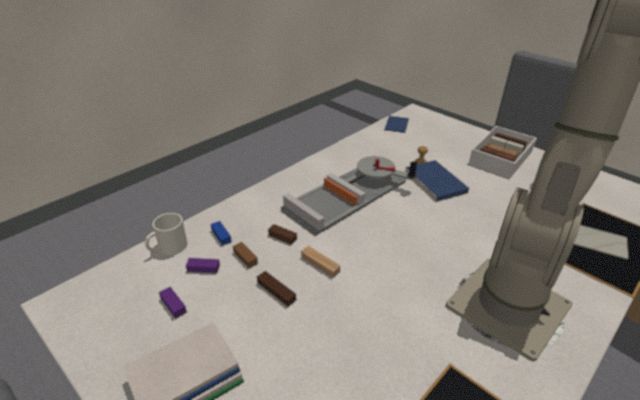

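The scene shows two long bars: pale at scene (348,200) and dark at (390,196). The shorts are dark at (366,228) and medium at (405,222), and the clamp spans about (195-350, 200-277). Next I'll zoom in on the clamp and bars.

```bash
python3 - <<'E'
from h import *
a=cv2.imread('pics/scene0.png')[175:285,180:420]; b=cv2.imread('pics/side0.png')[145:310,245:425]
cv2.imwrite('pics/c1.png',cv2.resize(a,None,fx=3.33,fy=3.33,interpolation=cv2.INTER_CUBIC))
cv2.imwrite('pics/c2.png',cv2.resize(b,None,fx=3.6,fy=3.6,interpolation=cv2.INTER_CUBIC))
E
```

```text
(no output)
```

View pics/c1.png

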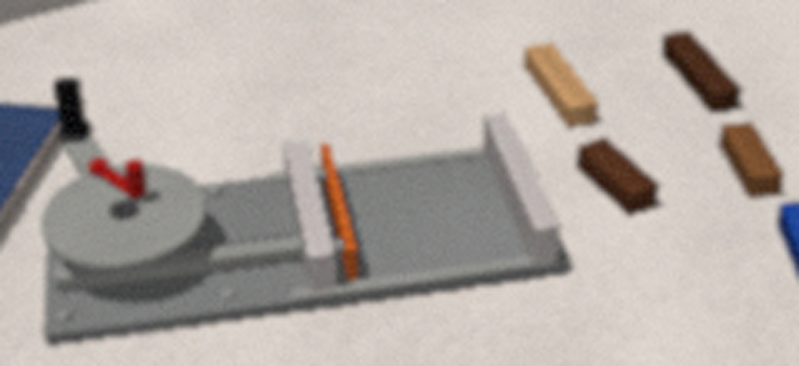

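View pics/c2.png

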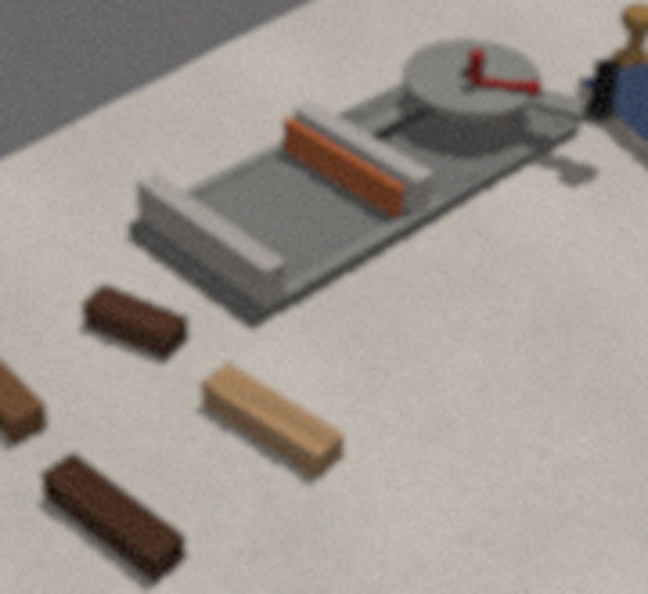

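```bash
cat >> h.py <<'E'
E
python3 - <<'E'
from h import *
np.set_printoptions(precision=3,suppress=True)
a=shot('scene');b=shot('side')
A=lambda l,z:px2w(a,np.array(l)/3.33+[180,175],z)
B=lambda l,z:px2w(b,np.array(l)/3.6+[245,145],z)
print('fence inner top A',A([(488,124),(540,232)],.055)); print('fence outer A',A([(506,117),(557,226)],.055))
print('fence top B outer',B([(140,188),(272,272)],.055),'inner',B([(155,178),(285,264)],.055))
print('base corners A',A([(50,340),(568,270)],0),'B',B([(132,237),(255,325),(578,133)],0))
print('axle A',A([(123,209)],.06),'B',B([(472,78)],.06))
print('grip A top',A([(67,84)],.112),'bot',A([(75,135)],.06),'B top',B([(606,66)],.112))
print('knob A top',A([(136,164)],.096),'B',B([(478,53)],.096))
print('pivot A',A([(98,166)],.065),'B',B([(532,87)],.065))
print('jaw A',A([(323,150),(350,240)],.049),'B pad top',B([(290,121),(402,187)],.049))
print('barc A',A([(527,53),(552,46),(597,102),(571,108)],.026),'B',B([(205,382),(228,366),(341,440),(312,460)],.026))
print('barb A',A([(665,44),(690,36),(738,86),(714,94)],.026),'B',B([(46,478),(73,457),(182,543),(155,562)],.026))
print('shortb',A([(580,151),(602,142),(656,184),(632,196)],.026).mean(0))
E
```

```text
fence inner top A [[0.551 0.119 0.055]
 [0.709 0.113 0.055]]
fence outer A [[0.545 0.139 0.055]
 [0.706 0.129 0.055]]
fence top B outer [[0.689 0.136 0.055]
 [0.527 0.139 0.055]] inner [[0.691 0.116 0.055]
 [0.526 0.124 0.055]]
base corners A [[ 0.673 -0.28   0.   ]
 [ 0.701  0.144  0.   ]] B [[ 0.697  0.141  0.   ]
 [ 0.535  0.15   0.   ]
 [ 0.509 -0.276  0.   ]]
axle A [[ 0.599 -0.209  0.06 ]] B [[ 0.59  -0.204  0.06 ]]
grip A top [[ 0.479 -0.241  0.112]] bot [[ 0.481 -0.242  0.06 ]] B top [[ 0.467 -0.238  0.112]]
knob A top [[ 0.589 -0.194  0.096]] B [[ 0.58  -0.195  0.096]]
pivot A [[ 0.54  -0.225  0.065]] B [[ 0.535 -0.225  0.065]]
jaw A [[ 0.544 -0.032  0.049]
 [ 0.672 -0.036  0.049]] B pad top [[ 0.675 -0.039  0.049]
 [ 0.532 -0.033  0.049]]
barc A [[0.399 0.212 0.026]
 [0.392 0.242 0.026]
 [0.503 0.248 0.026]
 [0.506 0.219 0.026]] B [[0.495 0.246 0.026]
 [0.495 0.221 0.026]
 [0.377 0.219 0.026]
 [0.379 0.249 0.026]]
barb A [[0.418 0.358 0.026]
 [0.41  0.391 0.026]
 [0.512 0.396 0.026]
 [0.519 0.366 0.026]] B [[0.504 0.397 0.026]
 [0.506 0.37  0.026]
 [0.389 0.371 0.026]
 [0.39  0.395 0.026]]
shortb [0.608 0.225 0.026]
```

The crops show the clamp turned about -3.4°, with the axle near (0.595,-0.206) and the knob on the fence side (close). The handle is at about +0.33 and the jaw about 48 mm in. I'll move above the knob and take a wrist picture.

Emit:
{"method": "arm_command", "body": {"steps": [{"slide": [0.028,0.026,0],"grip": 1},{"slide": [0.028,0.026,0],"grip": 1},{"slide": [0.028,0.026,0],"grip": 1},{"slide": [0.028,0.026,0],"grip": 1},{"slide": [0.028,0.026,0],"grip": 1},{"slide": [0.028,0.026,0],"grip": 1},{"slide": [0.028,0.026,0],"grip": 1},{"slide": [0.028,0.026,0],"grip": 1}]}}

```text
schema error: expected keys rot, slide, grip
```

Emit:
{"method": "arm_command", "body": {"steps": [{"slide": [0.028,0.026,0],"grip": 1},{"slide": [0.028,0.026,0],"grip": 1},{"slide": [0.028,0.026,0],"grip": 1},{"slide": [0.028,0.026,0],"grip": 1},{"slide": [0.028,0.026,0],"grip": 1},{"slide": [0.028,0.026,0],"grip": 1},{"slide": [0.0,0.0,0],"grip": 1},{"slide": [0,0,0],"grip": 1}]}}

```text
schema error: expected keys rot, slide, grip
```

```bash
python3 - <<'E'
from h import *
np.set_printoptions(precision=3,suppress=True)
p=shot('wrist','w1.png');print(np.array(p['pose']),p['intrinsics'],p['k1'])
s=sensors.read_state();print(s['ee_pos'],s['eef_rot'],s['joint_positions'],s['ft_force'],s['time'])
for t in('knob','grip','jaw'):
  for d in eyes.look_for(t,p)[:3]: print(t,round(d['conf'],2),np.round(d['bbox']))
E
```

```text
[[ 0.22  -0.93  -0.294  0.218]
 [-0.976 -0.209 -0.067 -0.591]
 [ 0.001  0.302 -0.953  0.385]
 [ 0.     0.     0.     1.   ]] [[306.989   0.    319.809]
 [  0.    306.989 197.89 ]
 [  0.      0.      1.   ]] -0.02577642280024795
[ 0.137 -0.61   0.223] [0.994 0.111 0.    0.   ] [ 1.326  0.332 -0.065  1.46   0.022  1.35  -0.088] [-0.185  0.601 -0.314] 1.15
```

View pics/w1.png

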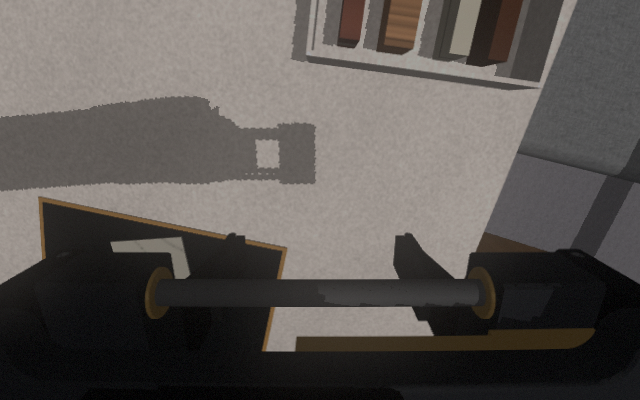

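The first move was refused because rows need "rot". From the start pose the wrist view shows only the sample tray (decor) at (430,30) and the fingertips near (235,245) and (400,245).

Emit:
{"method": "arm_command", "body": {"steps": [{"rot": [0,0,0],"slide": [0.028,0.026,0],"grip": 1},{"rot": [0,0,0],"slide": [0.028,0.026,0],"grip": 1},{"rot": [0,0,0],"slide": [0.028,0.026,0],"grip": 1},{"rot": [0,0,0],"slide": [0.028,0.026,0],"grip": 1},{"rot": [0,0,0],"slide": [0.028,0.026,0],"grip": 1},{"rot": [0,0,0],"slide": [0.028,0.026,0],"grip": 1},{"rot": [0,0,0],"slide": [0.028,0.026,0],"grip": 1},{"rot": [0,0,0],"slide": [0.028,0.026,0],"grip": 1}]}}

```text
time: 2.3
ee_pos: [0.3624, -0.4008, 0.2228]
eef_rot: [0.994, 0.111, 0.0, 0.0]
ft_force: [-0.0, -0.0, -0.4]
width: 0.0872
grip_force: 0.0
```

Emit:
{"method": "arm_command", "body": {"steps": [{"rot": [0,0,0],"slide": [0.028,0.026,0],"grip": 1},{"rot": [0,0,0],"slide": [0.028,0.026,0],"grip": 1},{"rot": [0,0,0],"slide": [0.028,0.026,0],"grip": 1},{"rot": [0,0,0],"slide": [0.028,0.026,0],"grip": 1},{"rot": [0,0,0],"slide": [0.028,0.026,0],"grip": 1},{"rot": [0,0,0],"slide": [0.028,0.026,0],"grip": 1},{"rot": [0,0,1],"slide": [0.0,0.0,0],"grip": 1},{"rot": [0,0,2],"slide": [0,0,0],"grip": 1}]}}

```text
time: 3.3
ee_pos: [0.5291, -0.2463, 0.2225]
eef_rot: [0.991, 0.137, -0.0, 0.0]
ft_force: [0.9, -0.6, -0.2]
width: 0.0871
grip_force: 0.0
```

```bash
python3 - <<'E'
from h import *
np.set_printoptions(precision=3,suppress=True)
p=shot('wrist','w2.png');print(np.array(p['pose']))
s=sensors.read_state();print(s['ee_pos'],s['eef_rot'],s['joint_positions'],s['ft_force'],s['time'])
for t in('knob','grip','jaw'):
  for d in eyes.look_for(t,p)[:3]: print(t,round(d['conf'],2),np.round(d['bbox']))
E
```

```text
[[ 0.272 -0.917 -0.291  0.609]
 [-0.962 -0.259 -0.083 -0.223]
 [ 0.001  0.302 -0.953  0.385]
 [ 0.     0.     0.     1.   ]]
[ 0.529 -0.247  0.223] [ 0.99   0.138 -0.     0.   ] [ 0.709  0.271 -0.422  1.557  0.114  1.337 -1.02 ] [-0.128 -0.599 -0.695] 3.35
knob 0.78 [277. 109. 316. 180.]
grip 0.55 [240.  38. 370. 258.]
jaw 0.92 [124.   0. 261. 136.]
jaw 0.74 [  3.   0. 387. 260.]
```

View pics/w2.png

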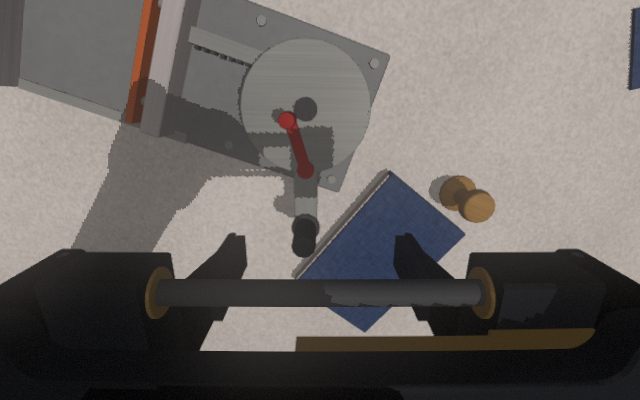

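The wrist view shows the axle at (305,108), knob top at (287,120), selector pivot at (305,170), grip top at (303,244) and brass pull top at (476,205).

```bash
python3 - <<'E'
from h import *
np.set_printoptions(precision=4,suppress=True)
p=shot('wrist')
f=lambda u,v,z:px2w(p,[(u,v)],z)[0]
ax=f(305,107,.06);k=f(287,119,.096);pv=f(305,170,.065);g=f(303,244,.112)
print('axle',ax,'knob',k,'piv',pv,'grip',g,'brass',f(476,205,.066))
e=px2w(p,[(389,55),(340,191),(20,83),(262,-20)],.0);print(e,e[0]-e[1])
e=px2w(p,[(340,185),(25,80)],.015);print('bed edge',e,np.arctan2(*(e[1]-e[0])[:2]))
print(np.linalg.norm(g-ax),np.degrees(np.arctan2(*(ax-g)[1::-1])))
e=px2w(p,[(157,0),(132,122)],.049);print('pad',e)
E
```

```text
axle [ 0.5988 -0.2116  0.06  ] knob [ 0.5852 -0.1998  0.096 ] piv [ 0.5366 -0.2282  0.065 ] grip [ 0.475  -0.2445  0.112 ] brass [ 0.5496 -0.4205  0.066 ]
[[ 0.6792 -0.2878  0.    ]
 [ 0.5072 -0.2802  0.    ]
 [ 0.5342  0.1308  0.    ]
 [ 0.7136 -0.13    0.    ]] [ 0.172  -0.0076  0.    ]
bed edge [[ 0.5186 -0.2758  0.015 ]
 [ 0.542   0.1111  0.015 ]] 0.06030408995942109
0.13824140538514806 14.914647867642383
pad [[ 0.6574 -0.0472  0.049 ]
 [ 0.5343 -0.0353  0.049 ]]
```

Emit:
{"method": "arm_command", "body": {"steps": [{"rot": [0,0,0],"slide": [0.028,0.023,0],"grip": 1},{"rot": [0,0,0],"slide": [0.028,0.023,0],"grip": 0.7},{"rot": [0,0,0],"slide": [0,0,-0.04],"grip": 0.7},{"rot": [0,0,0],"slide": [0,0,-0.04],"grip": 0.7},{"rot": [0,0,0],"slide": [0,0,-0.04],"grip": 0.7},{"rot": [0,0,0],"slide": [0,0,-0.023],"grip": 0.7},{"rot": [0,0,0],"slide": [0,0,-0.01],"grip": 0.7},{"rot": [0,0,0],"slide": [0,0,0],"grip": 0.7}], "newtons": 6}}

```text
time: 4.55
ee_pos: [0.5854, -0.2, 0.0696]
eef_rot: [0.991, 0.136, -0.0, -0.0]
ft_force: [-0.1, 0.2, 1.0]
width: 0.0607
grip_force: 0.0
```

Emit:
{"method": "arm_command", "body": {"steps": [{"rot": [0,0,0],"slide": [0,0,0],"grip": 0},{"rot": [0,0,0],"slide": [0,0,0],"grip": 0},{"rot": [0,0,0],"slide": [0,0,0],"grip": 0},{"rot": [0,0,0],"slide": [0,0,0],"grip": 0},{"rot": [0,0,0],"slide": [0,0,0],"grip": 0},{"rot": [0,0,0],"slide": [0,0,0],"grip": 0},{"rot": [0,0,0],"slide": [0,0,0],"grip": 0},{"rot": [0,0,0],"slide": [0,0,0],"grip": 0}]}}

```text
time: 5.55
ee_pos: [0.5857, -0.1994, 0.0696]
eef_rot: [0.991, 0.137, 0.0, -0.0]
ft_force: [1.2, 1.9, -0.1]
width: 0.0158
grip_force: 6.0
```

Emit:
{"method": "arm_command", "body": {"steps": [{"rot": [0,0,0],"slide": [0.001,-0.005,0],"grip": 0},{"rot": [0,0,0],"slide": [0.001,-0.005,0],"grip": 0},{"rot": [0,0,0],"slide": [0.001,-0.005,0],"grip": 0},{"rot": [0,0,0],"slide": [0.002,-0.005,0],"grip": 0},{"rot": [0,0,0],"slide": [0.002,-0.005,0],"grip": 0},{"rot": [0,0,0],"slide": [0.001,-0.004,0],"grip": 0},{"rot": [0,0,0],"slide": [0,0,0],"grip": 0},{"rot": [0,0,0],"slide": [0,0,0],"grip": 0}]}}

```text
time: 6.55
ee_pos: [0.5935, -0.2296, 0.0696]
eef_rot: [0.991, 0.136, 0.0, 0.001]
ft_force: [2.5, 0.1, -1.1]
width: 0.0156
grip_force: 6.0
```

Emit:
{"method": "arm_command", "body": {"steps": [{"rot": [0,0,0],"slide": [0,0,0],"grip": 0.7},{"rot": [0,0,0],"slide": [0,0,0],"grip": 0.7},{"rot": [0,0,0],"slide": [0,0,0],"grip": 0.7},{"rot": [0,0,0],"slide": [0,0,0.04],"grip": 0.7},{"rot": [0,0,0],"slide": [0,0,0.05],"grip": 0.7},{"rot": [0,0,0],"slide": [-0.032,0,0.05],"grip": 0.7},{"rot": [0,0,0],"slide": [-0.032,-0.009,0.01],"grip": 0.7},{"rot": [0,0,0],"slide": [0,-0.008,0.0],"grip": 0.7}]}}

```text
time: 7.55
ee_pos: [0.5284, -0.2469, 0.2214]
eef_rot: [0.991, 0.136, 0.001, 0.001]
ft_force: [0.6, -1.2, -0.5]
width: 0.0607
grip_force: 0.0
```

```bash
python3 - <<'E'
from h import *
np.set_printoptions(precision=4,suppress=True)
p=shot('wrist','w3.png')
s=sensors.read_state();print(s['ee_pos'],s['eef_rot'],s['joint_positions'],s['ft_force'],s['time'])
for t in('knob','grip'):
  for d in eyes.look_for(t,p)[:2]: print(t,round(d['conf'],2),np.round(d['bbox']))
print(w2px(p,[(.598,-.2105,.06)]))
E
```

```text
[ 0.5289 -0.2478  0.2202] [0.9908 0.1355 0.0002 0.001 ] [ 0.7176  0.2737 -0.4314  1.5603  0.1182  1.332  -1.0264] [ 0.158  -0.8345 -0.8243] 7.6
knob 0.73 [294. 109. 329. 181.]
grip 0.96 [242.  36. 370. 260.]
[[303.3405 107.263 ]]
```

View pics/w3.png

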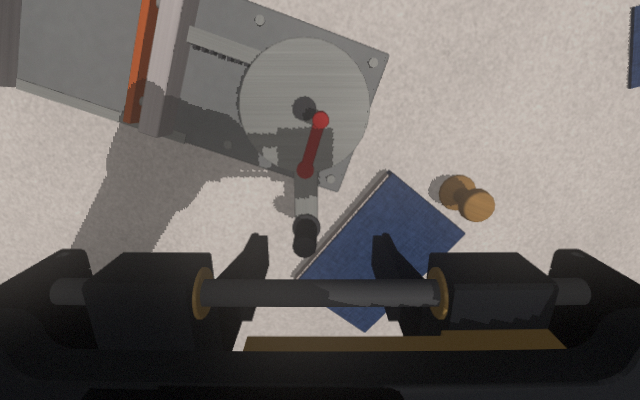

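Selector knob now at (320,120), on the far side, so it is at open. Next I grip the post at about (0.4735,-0.244).

Emit:
{"method": "arm_command", "body": {"steps": [{"rot": [0,0,0],"slide": [-0.028,0.002,0],"grip": 0.7},{"rot": [0,0,0],"slide": [-0.027,0.002,0],"grip": 0.7},{"rot": [0,0,0],"slide": [0,0,-0.05],"grip": 0.7},{"rot": [0,0,0],"slide": [0,0,-0.05],"grip": 0.7},{"rot": [0,0,0],"slide": [0,0,-0.035],"grip": 0.7},{"rot": [0,0,0],"slide": [0,0,-0.009],"grip": 0.7},{"rot": [0,0,0],"slide": [0,0,0],"grip": 0.1},{"rot": [0,0,0],"slide": [0,0,0],"grip": 0}], "newtons": 20}}

```text
time: 8.7
ee_pos: [0.4757, -0.2419, 0.0771]
eef_rot: [0.991, 0.137, 0.001, 0.001]
ft_force: [-0.1, 0.6, 0.5]
width: 0.0482
grip_force: 0.0
```

Emit:
{"method": "arm_command", "body": {"steps": [{"rot": [0,0,0],"slide": [0,0,0],"grip": 0},{"rot": [0,0,0],"slide": [0,0,0],"grip": 0},{"rot": [0,0,0],"slide": [0,0,0],"grip": 0},{"rot": [0,0,0],"slide": [0,0,0],"grip": 0},{"rot": [0,0,0],"slide": [0,0,0],"grip": 0},{"rot": [0,0,0],"slide": [0,0,0],"grip": 0},{"rot": [0,0,0],"slide": [0,0,0],"grip": 0},{"rot": [0,0,0],"slide": [0,0,0],"grip": 0}]}}

```text
time: 9.7
ee_pos: [0.4748, -0.2421, 0.0761]
eef_rot: [0.991, 0.137, 0.0, 0.0]
ft_force: [-1.2, -1.1, 6.1]
width: 0.0228
grip_force: 20.0
```

```bash
cat >> h.py <<'E'
AX=np.array([.598,-.2105]); Y=-3.2
def arc(h0,h1,n,c=(0.598,-.2105),r=.13):
    "slides (mm) for handle angles in deg"
    a=np.radians(180+Y+np.linspace(h0,h1,n+1)); P=np.array(c)+r*np.c_[np.cos(a),np.sin(a)]
    d=np.diff(np.round(P,4),axis=0); return P,d
E
python3 - <<'E'
from h import *
np.set_printoptions(precision=4,suppress=True)
s=sensors.read_state();print(s['ee_pos'],s['width'],s['ft_force'])
for a in((18,-54,16),(-54,54,16)): 
  P,d=arc(*a);print(P[0],P[-1]);print(d.tolist())
E
```

```text
[ 0.4748 -0.2421  0.0761] 0.022796188715166997 [-1.2237 -1.0589  6.0621]
[ 0.4723 -0.2437] [ 0.5276 -0.1012]
[[-0.0021999999999999797, 0.010000000000000009], [-0.0014000000000000123, 0.010099999999999998], [-0.0006999999999999784, 0.010199999999999987], [0.00019999999999997797, 0.010200000000000015], [0.0010000000000000009, 0.010099999999999998], [0.0016999999999999793, 0.010099999999999998], [0.002599999999999991, 0.009899999999999992], [0.003300000000000025, 0.009599999999999997], [0.0040999999999999925, 0.00940000000000002], [0.004699999999999982, 0.00899999999999998], [0.005500000000000005, 0.008599999999999997], [0.006200000000000039, 0.008200000000000013], [0.006699999999999984, 0.007599999999999996], [0.007399999999999962, 0.007099999999999995], [0.007800000000000029, 0.006500000000000006], [0.008399999999999963, 0.0059000000000000025]]
[ 0.5276 -0.1012] [ 0.5158 -0.3112]
[[-0.012399999999999967, -0.009099999999999997], [-0.011199999999999988, -0.010400000000000006], [-0.00990000000000002, -0.011699999999999988], [-0.008500000000000008, -0.012700000000000017], [-0.006899999999999962, -0.01369999999999999], [-0.005200000000000038, -0.014300000000000007], [-0.003500000000000003, -0.014899999999999997], [-0.0017999999999999683, -0.015199999999999991], [0.0, -0.015300000000000008], [0.0019000000000000128, -0.015199999999999991], [0.003599999999999992, -0.014899999999999997], [0.005400000000000016, -0.014400000000000024], [0.006899999999999962, -0.013600000000000001], [0.008599999999999997, -0.012699999999999989], [0.010000000000000064, -0.0116], [0.011199999999999988, -0.010299999999999976]]
```

Emit:
{"method": "arm_command", "body": {"steps": [{"rot": [0,0,-4.5],"slide": [-0.0022,0.01,0.0005],"grip": 0},{"rot": [0,0,-4.5],"slide": [-0.0014,0.0101,0],"grip": 0},{"rot": [0,0,-4.5],"slide": [-0.0007,0.0102,0],"grip": 0},{"rot": [0,0,-4.5],"slide": [0.0002,0.0102,0],"grip": 0},{"rot": [0,0,-4.5],"slide": [0.001,0.0101,0],"grip": 0},{"rot": [0,0,-4.5],"slide": [0.0017,0.0101,0],"grip": 0},{"rot": [0,0,-4.5],"slide": [0.0026,0.0099,0],"grip": 0},{"rot": [0,0,-4.5],"slide": [0.0033,0.0096,0],"grip": 0}]}}

```text
time: 10.7
ee_pos: [0.4804, -0.1635, 0.0763]
eef_rot: [0.984, -0.178, 0.002, 0.001]
ft_force: [9.5, -10.8, -8.9]
width: 0.0232
grip_force: 20.0
```

Emit:
{"method": "arm_command", "body": {"steps": [{"rot": [0,0,-4.5],"slide": [0.0041,0.0094,0],"grip": 0},{"rot": [0,0,-4.5],"slide": [0.0047,0.009,0],"grip": 0},{"rot": [0,0,-4.5],"slide": [0.0055,0.0086,0],"grip": 0},{"rot": [0,0,-4.5],"slide": [0.0062,0.0082,0],"grip": 0},{"rot": [0,0,-4.5],"slide": [0.0067,0.0076,0],"grip": 0},{"rot": [0,0,-4.5],"slide": [0.0074,0.0071,0],"grip": 0},{"rot": [0,0,-4.5],"slide": [0.0078,0.0065,0],"grip": 0},{"rot": [0,0,-4.5],"slide": [0.0084,0.0059,0],"grip": 0}]}}

```text
time: 11.7
ee_pos: [0.5305, -0.1038, 0.0762]
eef_rot: [0.88, -0.474, 0.002, 0.002]
ft_force: [4.2, -15.6, -2.6]
width: 0.0235
grip_force: 20.0
```

```bash
cat >> h.py <<'E'
B=np.array([.6104,.0142])
def jaw(p):
    "measure jaw from pad box in side/scene picture"
    d=eyes.look_for('pad_face',p); 
    return [(round(x['conf'],2),np.round(x['bbox'])) for x in d[:2]]
E
python3 - <<'E'
from h import *
np.set_printoptions(precision=4,suppress=True)
s=sensors.read_state();print(s['ee_pos'],s['width'],s['ft_force'],s['joint_positions'])
v=s['ee_pos'][:2]-AX;print(np.linalg.norm(v),np.degrees(np.arctan2(v[1],v[0]))-180-Y)
print(jaw(shot('scene')),jaw(shot('side')))
E
```

```text
[ 0.5305 -0.1038  0.0762] 0.023495717237907054 [  4.2201 -15.617   -2.5908] [ 0.4067  0.302  -0.3459  1.8386  0.1245  1.0193 -2.5492]
0.12626292016075188 -54.49131922609061
[(0.73, array([338., 187., 360., 214.])), (0.71, array([266., 220., 282., 260.]))] [(0.89, array([329., 177., 363., 203.]))]
```

```bash
sed -i 's/c=(0.598,-.2105)/c=(0.6012,-.2126)/; s/^AX=.*;/AX=np.array([.6012,-.2126]);/' h.py
python3 - <<'E'
from h import *
for a in((-53.6,42.4,16),(42.4,-53.6,16)): 
  P,d=arc(*a);print(P[0],P[-1]);print(np.round(d*1000,1).tolist())
E
```

```text
[ 0.53001678 -0.10382064] [ 0.50045722 -0.29476381]
[[-11.0, -8.1], [-10.0, -9.1], [-9.1, -10.1], [-8.0, -11.1], [-6.7, -11.8], [-5.5, -12.4], [-4.2, -13.0], [-2.8, -13.3], [-1.3, -13.5], [0.0, -13.7], [1.5, -13.5], [2.8, -13.3], [4.3, -12.9], [5.6, -12.4], [6.8, -11.8], [8.1, -11.0]]
[ 0.50045722 -0.29476381] [ 0.53001678 -0.10382064]
[[-8.1, 11.0], [-6.8, 11.8], [-5.6, 12.4], [-4.3, 12.9], [-2.8, 13.3], [-1.5, 13.5], [0.0, 13.7], [1.3, 13.5], [2.8, 13.3], [4.2, 13.0], [5.5, 12.4], [6.7, 11.8], [8.0, 11.1], [9.1, 10.1], [10.0, 9.1], [11.0, 8.1]]
```

Emit:
{"method": "arm_command", "body": {"steps": [{"rot": [0,0,6],"slide": [-0.011,-0.0081,0],"grip": 0},{"rot": [0,0,6],"slide": [-0.01,-0.0091,0],"grip": 0},{"rot": [0,0,6],"slide": [-0.0091,-0.0101,0],"grip": 0},{"rot": [0,0,6],"slide": [-0.008,-0.0111,0],"grip": 0},{"rot": [0,0,6],"slide": [-0.0067,-0.0118,0],"grip": 0},{"rot": [0,0,6],"slide": [-0.0055,-0.0124,0],"grip": 0},{"rot": [0,0,6],"slide": [-0.0042,-0.013,0],"grip": 0},{"rot": [0,0,6],"slide": [-0.0028,-0.0133,0],"grip": 0}]}}

```text
time: 12.9
ee_pos: [0.4731, -0.1884, 0.0762]
eef_rot: [0.998, -0.071, 0.001, -0.0]
ft_force: [3.4, -0.9, -1.6]
width: 0.0232
grip_force: 20.0
```

Emit:
{"method": "arm_command", "body": {"steps": [{"rot": [0,0,6],"slide": [-0.0013,-0.0135,0],"grip": 0},{"rot": [0,0,6],"slide": [0,-0.0137,0],"grip": 0},{"rot": [0,0,6],"slide": [0.0015,-0.0135,0],"grip": 0},{"rot": [0,0,6],"slide": [0.0028,-0.0133,0],"grip": 0},{"rot": [0,0,6],"slide": [0.0043,-0.0129,0],"grip": 0},{"rot": [0,0,6],"slide": [0.0056,-0.0124,0],"grip": 0},{"rot": [0,0,6],"slide": [0.0068,-0.0118,0],"grip": 0},{"rot": [0,0,6],"slide": [0.0081,-0.011,0],"grip": 0}]}}

```text
time: 13.9
ee_pos: [0.4991, -0.2912, 0.0762]
eef_rot: [0.94, 0.341, -0.001, -0.0]
ft_force: [-6.1, 0.2, 6.9]
width: 0.0234
grip_force: 20.0
```

Emit:
{"method": "arm_command", "body": {"steps": [{"rot": [0,0,-6],"slide": [-0.0081,0.011,0],"grip": 0},{"rot": [0,0,-6],"slide": [-0.0068,0.0118,0],"grip": 0},{"rot": [0,0,-6],"slide": [-0.0056,0.0124,0],"grip": 0},{"rot": [0,0,-6],"slide": [-0.0043,0.0129,0],"grip": 0},{"rot": [0,0,-6],"slide": [-0.0028,0.0133,0],"grip": 0},{"rot": [0,0,-6],"slide": [-0.0015,0.0135,0],"grip": 0},{"rot": [0,0,-6],"slide": [0,0.0137,0],"grip": 0},{"rot": [0,0,-6],"slide": [0.0013,0.0135,0],"grip": 0}]}}

```text
time: 14.9
ee_pos: [0.4729, -0.1898, 0.0762]
eef_rot: [0.997, -0.075, 0.001, 0.001]
ft_force: [5.7, -10.3, -6.2]
width: 0.0233
grip_force: 20.0
```

```bash
python3 - <<'E'
from h import *
np.set_printoptions(precision=4,suppress=True)
s=sensors.read_state();print(s['ee_pos'],s['width'],s['ft_force'],s['joint_positions'])
v=s['ee_pos'][:2]-AX;print(np.linalg.norm(v),np.degrees(np.arctan2(v[1],v[0]))-180-Y)
a=shot('scene','s4.png');b=shot('side')
print(jaw(a),jaw(b))
yv=np.array([.056,.9984]);xv=np.array([.9984,-.056])
for j in(.0,.01,.02,.03,.045):
  q=[np.r_[B+xv*x+yv*(-.1+j),z] for x in(-.075,.075) for z in(.015,.049)]
  for p in(a,b):
    w=w2px(p,q);print(j,np.round(np.r_[w.min(0),w.max(0)]))
E
```

```text
[ 0.4729 -0.1898  0.0762] 0.023339743774034968 [  5.661  -10.3     -6.2487] [ 0.6491  0.2447 -0.3978  1.9141  0.114   1.0018 -1.5202]
0.13034978567961059 -6.870416262800592
[(0.66, array([260., 223., 274., 260.])), (0.48, array([398., 214., 414., 237.]))] [(0.68, array([333., 174., 366., 198.]))]
0.0 [259. 220. 267. 262.]
0.0 [334. 172. 367. 199.]
0.01 [263. 219. 270. 261.]
0.01 [332. 173. 365. 201.]
0.02 [266. 219. 274. 261.]
0.02 [330. 174. 363. 202.]
0.03 [270. 219. 278. 260.]
0.03 [328. 175. 361. 203.]
0.045 [275. 218. 283. 260.]
0.045 [325. 177. 357. 205.]
```

Emit:
{"method": "arm_command", "body": {"steps": [{"rot": [0,0,-6],"slide": [0.0028,0.0133,0],"grip": 0},{"rot": [0,0,-6],"slide": [0.0042,0.013,0],"grip": 0},{"rot": [0,0,0],"slide": [0,0,0],"grip": 0},{"rot": [0,0,0],"slide": [0,0,0],"grip": 0},{"rot": [0,0,0],"slide": [0,0,0],"grip": 0},{"rot": [0,0,0],"slide": [0,0,0],"grip": 0},{"rot": [0,0,0],"slide": [0,0,0],"grip": 0},{"rot": [0,0,0],"slide": [0,0,0],"grip": 0}]}}

```text
time: 16.1
ee_pos: [0.4804, -0.163, 0.0762]
eef_rot: [0.984, -0.177, 0.001, 0.0]
ft_force: [5.4, -5.3, -3.3]
width: 0.0235
grip_force: 20.0
```

```bash
python3 - <<'E'
from h import *
np.set_printoptions(precision=4,suppress=True)
s=sensors.read_state();print(s['ee_pos'],s['width'],s['ft_force'])
v=s['ee_pos'][:2]-AX;print(np.linalg.norm(v),np.degrees(np.arctan2(v[1],v[0]))-180-Y)
a=shot('scene');b=shot('side');print(jaw(a),jaw(b))
for p,ts in((a,('bar_a','short_a')),(b,('bar_a','short_a'))):
 for t in ts:
  for d in eyes.look_for(t,p)[:5]:print(t,round(d['conf'],2),np.round(d['bbox']))
E
```

```text
[ 0.4804 -0.163   0.0762] 0.023536752794700345 [ 5.3648 -5.2588 -3.3333]
0.13055014927580139 -19.13584679399735
[(0.74, array([257., 223., 271., 260.]))] [(0.57, array([336., 173., 368., 196.]))]
bar_a 0.71 [338. 187. 358. 212.]
bar_a 0.59 [379. 180. 402. 210.]
short_a 0.86 [397. 211. 415. 234.]
short_a 0.86 [428. 220. 460. 232.]
short_a 0.81 [415. 235. 436. 262.]
short_a 0.59 [454. 199. 475. 221.]
short_a 0.58 [353. 218. 378. 237.]
bar_a 0.98 [303. 251. 340. 279.]
bar_a 0.87 [256. 272. 299. 309.]
short_a 0.9 [266. 224. 298. 247.]
short_a 0.85 [158. 285. 189. 319.]
short_a 0.8 [233. 241. 257. 266.]
short_a 0.76 [184. 255. 221. 274.]
short_a 0.54 [212. 222. 230. 243.]
```

Emit:
{"method": "arm_command", "body": {"steps": [{"rot": [0,0,0],"slide": [0,0,0],"grip": 0.8},{"rot": [0,0,0],"slide": [0,0,0],"grip": 0.8},{"rot": [0,0,0],"slide": [0,0,0],"grip": 1},{"rot": [0,0,0],"slide": [0,0,0.05],"grip": 1},{"rot": [0,0,3],"slide": [0,0.02,0.05],"grip": 1},{"rot": [0,0,4],"slide": [-0.007,0.045,0.02],"grip": 1},{"rot": [0,0,4],"slide": [-0.01,0.05,0.01],"grip": 1},{"rot": [0,0,4],"slide": [-0.01,0.05,0],"grip": 1}]}}

```text
time: 17.5
ee_pos: [0.4524, 0.0049, 0.207]
eef_rot: [0.999, -0.045, 0.001, 0.0]
ft_force: [1.1, 0.9, -0.3]
width: 0.0858
grip_force: 0.0
```

Emit:
{"method": "arm_command", "body": {"steps": [{"rot": [0,0,4],"slide": [-0.01,0.05,0],"grip": 1},{"rot": [0,0,4],"slide": [0,0.05,0],"grip": 1},{"rot": [0,0,0],"slide": [0,0.05,0],"grip": 1},{"rot": [0,0,0],"slide": [0,0.05,0],"grip": 1},{"rot": [0,0,0],"slide": [0,0.03,0],"grip": 1},{"rot": [0,0,0],"slide": [0,0,0],"grip": 1},{"rot": [0,0,0],"slide": [0,0,0],"grip": 1},{"rot": [0,0,0],"slide": [0,0,0],"grip": 1}]}}

```text
time: 18.5
ee_pos: [0.4428, 0.2319, 0.206]
eef_rot: [1.0, 0.023, 0.0, 0.0]
ft_force: [0.8, 0.1, -0.6]
width: 0.0869
grip_force: 0.0
```

```bash
python3 - <<'E'
from h import *
np.set_printoptions(precision=4,suppress=True)
p=shot('wrist','w5.png')
s=sensors.read_state();print(s['ee_pos'],s['eef_rot'],s['joint_positions'])
for t in('bar_a','short_a'):
  for d in eyes.look_for(t,p)[:3]: print(t,round(d['conf'],2),np.round(d['bbox']))
E
```

```text
[0.4428 0.2321 0.2061] [0.9997 0.0228 0.0001 0.0003] [ 0.1791  0.1355 -0.8042  1.7729  0.1025  1.2761 -2.1757]
bar_a 0.83 [309. 122. 336. 230.]
short_a 0.94 [181.   0. 224.  61.]
short_a 0.85 [309.   2. 357.  78.]
short_a 0.61 [ 0.  0. 22. 54.]
```

View pics/w5.png

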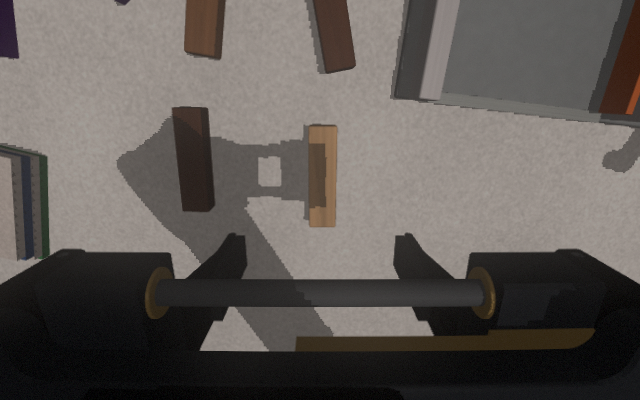

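The pale bar's top face spans (309-336, 125-226); the dark bar spans (173,108) to (213,210). The fence and the jaw pad are at the upper right.

```bash
python3 - <<'E'
from h import *
np.set_printoptions(precision=4,suppress=True)
p=shot('wrist')
for n,c in(('pale',[(309,125),(336,125),(309,226),(336,226)]),('dark',[(173,108),(208,108),(183,211),(213,210)])):
  w=px2w(p,c,.026);d=(w[:2]-w[2:]).mean(0);print(n,w[:,:2].tolist(),w.mean(0),np.linalg.norm(d),np.degrees(np.arctan2(d[1],d[0])))
w=px2w(p,[(461,0),(438,100)],.055);print('fence inner top',w)
w=px2w(p,[(640,60),(632,122)],.049);print('padish',w)
for q in(w2px(p,[np.r_[B+np.array([.0056,.0998])+.085*k*np.array([.9984,-.056]),.055] for k in(-1,0,1)]),):print(q)
E
```

```text
pale [[0.49985371659449923, 0.24675166143256316], [0.5011950328157597, 0.21732454243233157], [0.38096083977646455, 0.2425855165617963], [0.3824280508062352, 0.21004359508532314]] [0.4411 0.2292 0.026 ] 0.11896768933010511 2.7575695134386646
dark [[0.5115924117098175, 0.39415208012953445], [0.5130851073359445, 0.3561224592930933], [0.39331686379299324, 0.39347677511595086], [0.39624697590881564, 0.35739876589358]] [0.4536 0.3753 0.026 ] 0.11755722374396933 -0.14646012730804558
fence inner top [[0.6193 0.1127 0.055 ]
 [0.532  0.1205 0.055 ]]
padish [[ 0.5815 -0.0782  0.049 ]
 [ 0.522  -0.0901  0.049 ]]
[[ 439.5873  100.9992]
 [ 458.9865    4.0286]
 [ 480.5864 -107.943 ]]
```

Emit:
{"method": "arm_command", "body": {"steps": [{"rot": [0,0,0],"slide": [-0.002,-0.0025,-0.05],"grip": 0.8},{"rot": [0,0,0],"slide": [0,0,-0.05],"grip": 0.8},{"rot": [0,0,0],"slide": [0,0,-0.05],"grip": 0.8},{"rot": [0,0,0],"slide": [0,0,-0.036],"grip": 0.8},{"rot": [0,0,0],"slide": [0,0,-0.015],"grip": 0.8},{"rot": [0,0,0],"slide": [0,0,0],"grip": 0.8},{"rot": [0,0,0],"slide": [0,0,0],"grip": 0.2},{"rot": [0,0,0],"slide": [0,0,0],"grip": 0.2}], "newtons": 20}}

```text
time: 19.7
ee_pos: [0.4415, 0.231, 0.0064]
eef_rot: [1.0, 0.024, 0.001, -0.0]
ft_force: [0.5, 1.0, -0.7]
width: 0.0573
grip_force: 0.0
```

Emit:
{"method": "arm_command", "body": {"steps": [{"rot": [0,0,0],"slide": [0,0,0],"grip": 0.2},{"rot": [0,0,0],"slide": [0,0,0],"grip": 0.2},{"rot": [0,0,0],"slide": [0,0,0],"grip": 0.2},{"rot": [0,0,0],"slide": [0,0,0],"grip": 0.2},{"rot": [0,0,0],"slide": [0,0,0.03],"grip": 0.2},{"rot": [0,0,0],"slide": [0,0,0.05],"grip": 0.2},{"rot": [0,0,0],"slide": [0,0,0.05],"grip": 0.2},{"rot": [0,0,0],"slide": [0,0,0],"grip": 0.2}]}}

```text
time: 20.7
ee_pos: [0.4424, 0.2319, 0.1384]
eef_rot: [1.0, 0.024, 0.003, -0.001]
ft_force: [-0.2, 1.1, -1.0]
width: 0.0321
grip_force: 20.0
```

Emit:
{"method": "arm_command", "body": {"steps": [{"rot": [0,0,-1],"slide": [0.022,-0.02,0],"grip": 0.2},{"rot": [0,0,-1],"slide": [0.022,-0.02,0],"grip": 0.2},{"rot": [0,0,-1],"slide": [0.022,-0.02,0],"grip": 0.2},{"rot": [0,0,-1],"slide": [0.022,-0.02,0],"grip": 0.2},{"rot": [0,0,-1],"slide": [0.022,-0.02,0],"grip": 0.2},{"rot": [0,0,-1],"slide": [0.022,-0.02,0],"grip": 0.2},{"rot": [0,0,0],"slide": [0.022,-0.02,0],"grip": 0.2},{"rot": [0,0,0],"slide": [0.021,-0.02,0],"grip": 0.2}]}}

```text
time: 21.7
ee_pos: [0.6169, 0.0687, 0.1344]
eef_rot: [1.0, -0.029, -0.0, 0.0]
ft_force: [0.6, -0.2, -1.2]
width: 0.0318
grip_force: 20.0
```

Emit:
{"method": "arm_command", "body": {"steps": [{"rot": [0,0,0],"slide": [0,0,0],"grip": 0.2},{"rot": [0,0,0],"slide": [0,0,-0.04],"grip": 0.2},{"rot": [0,0,0],"slide": [0,0,-0.04],"grip": 0.2},{"rot": [0,0,0],"slide": [0,0,-0.02],"grip": 0.2},{"rot": [0,0,0],"slide": [0,0,-0.01],"grip": 0.2},{"rot": [0,0,0],"slide": [0,0,-0.004],"grip": 0.2},{"rot": [0,0,0],"slide": [0,0,0],"grip": 0.2},{"rot": [0,0,0],"slide": [0,0,0],"grip": 0.2}]}}

```text
time: 22.7
ee_pos: [0.6162, 0.0708, 0.0221]
eef_rot: [1.0, -0.029, 0.001, -0.0]
ft_force: [0.2, -0.2, -1.2]
width: 0.0319
grip_force: 20.0
```

Emit:
{"method": "arm_command", "body": {"steps": [{"rot": [0,0,0],"slide": [0,0,-0.001],"grip": 0.2},{"rot": [0,0,0],"slide": [0,0,0],"grip": 0.5},{"rot": [0,0,0],"slide": [0,0,0],"grip": 0.5},{"rot": [0,0,0],"slide": [0,0,0.04],"grip": 0.5},{"rot": [0,0,0],"slide": [0,0,0.05],"grip": 0.5},{"rot": [0,0,0],"slide": [0,0,0.05],"grip": 0.7},{"rot": [0,0,0],"slide": [-0.014,0.026,0.03],"grip": 0.8},{"rot": [0,0,1],"slide": [-0.019,0.035,0.01],"grip": 0.8}]}}

```text
time: 23.7
ee_pos: [0.5834, 0.1319, 0.2025]
eef_rot: [1.0, -0.021, 0.002, -0.0]
ft_force: [0.8, 1.1, -0.8]
width: 0.0648
grip_force: 0.0
```

Emit:
{"method": "arm_command", "body": {"steps": [{"rot": [0,0,1],"slide": [-0.026,0.049,0],"grip": 0.8},{"rot": [0,0,1],"slide": [-0.026,0.049,0],"grip": 0.8},{"rot": [0,0,0],"slide": [-0.026,0.049,0],"grip": 0.8},{"rot": [0,0,0],"slide": [-0.026,0.049,0],"grip": 0.8},{"rot": [0,0,0],"slide": [-0.026,0.049,0],"grip": 0.8},{"rot": [0,0,0],"slide": [0,0,0],"grip": 0.8},{"rot": [0,0,0],"slide": [0,0,0],"grip": 0.8},{"rot": [0,0,0],"slide": [0,0,0],"grip": 0.8}]}}

```text
time: 24.7
ee_pos: [0.4537, 0.3752, 0.2]
eef_rot: [1.0, -0.004, 0.0, 0.0]
ft_force: [0.2, 0.1, 0.5]
width: 0.07
grip_force: 0.0
```

```bash
python3 - <<'E'
from h import *
np.set_printoptions(precision=4,suppress=True)
p=shot('wrist','w6.png');a=shot('scene','s6.png')
s=sensors.read_state();print(s['ee_pos'],s['eef_rot'],s['joint_positions'])
for q in(p,a):
 for t in('bar_b','short_b'):
  for d in eyes.look_for(t,q)[:4]: print(t,round(d['conf'],2),np.round(d['bbox']))
print(w2px(p,[(x,y,.026) for x in(.3935,.5135) for y in(.361,.393)]).round())
A=cv2.imread('pics/w6.png');A2=cv2.imread('pics/s6.png')[170:290,240:440]
cv2.imwrite('pics/m6.png',np.vstack([cv2.resize(A,(500,312)),cv2.resize(A2,(500,288))]))
E
```

```text
[0.4535 0.3755 0.2001] [ 1.     -0.0037  0.0001  0.0002] [-0.1235  0.3735 -0.8108  1.5589  0.2764  1.3284 -2.5448]
bar_b 0.91 [301. 124. 332. 226.]
bar_b 0.59 [591.   0. 639.  86.]
short_b 0.92 [316.   1. 354.  75.]
short_b 0.92 [ 88.   1. 141.  81.]
short_b 0.84 [440.   0. 490.  85.]
short_b 0.84 [230.   0. 270.  24.]
bar_b 0.82 [379. 179. 401. 208.]
bar_b 0.64 [310. 217. 327. 253.]
bar_b 0.29 [179. 194. 352. 278.]
short_b 0.9 [352. 217. 380. 241.]
short_b 0.76 [414. 237. 435. 264.]
short_b 0.58 [428. 222. 460. 232.]
short_b 0.55 [207. 224. 220. 233.]
[[332. 227.]
 [305. 227.]
 [333. 123.]
 [303. 124.]]
```

View pics/m6.png

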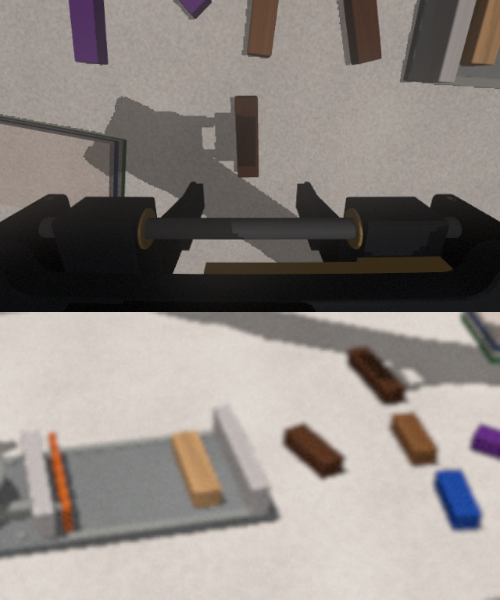

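The dark bar is at wrist (301-332, 124-226), where predicted. The scene crop shows the pale bar lying parallel on the bed.

Emit:
{"method": "arm_command", "body": {"steps": [{"rot": [0,0,2.5],"slide": [0,0.0025,-0.05],"grip": 0.8},{"rot": [0,0,0],"slide": [0,0,-0.05],"grip": 0.8},{"rot": [0,0,0],"slide": [0,0,-0.05],"grip": 0.8},{"rot": [0,0,0],"slide": [0,0,-0.03],"grip": 0.8},{"rot": [0,0,0],"slide": [0,0,-0.015],"grip": 0.8},{"rot": [0,0,0],"slide": [0,0,0],"grip": 0.8},{"rot": [0,0,0],"slide": [0,0,0],"grip": 0.2},{"rot": [0,0,0],"slide": [0,0,0],"grip": 0.2}]}}

```text
time: 26.0
ee_pos: [0.4532, 0.3797, 0.0064]
eef_rot: [1.0, 0.019, 0.001, -0.001]
ft_force: [-0.8, -1.2, 0.7]
width: 0.0572
grip_force: 0.0
```

Emit:
{"method": "arm_command", "body": {"steps": [{"rot": [0,0,0],"slide": [0,0,0],"grip": 0.2},{"rot": [0,0,0],"slide": [0,0,0],"grip": 0.2},{"rot": [0,0,0],"slide": [0,0,0],"grip": 0.2},{"rot": [0,0,0],"slide": [0,0,0],"grip": 0.2},{"rot": [0,0,0],"slide": [0,0,0.03],"grip": 0.2},{"rot": [0,0,0],"slide": [0,0,0.05],"grip": 0.2},{"rot": [0,0,0],"slide": [0,0,0.05],"grip": 0.2},{"rot": [0,0,0],"slide": [0,0,0],"grip": 0.2}]}}

```text
time: 27.0
ee_pos: [0.4539, 0.3809, 0.1391]
eef_rot: [1.0, 0.019, 0.003, -0.002]
ft_force: [-0.6, 0.8, -1.3]
width: 0.0318
grip_force: 19.9
```

Emit:
{"method": "arm_command", "body": {"steps": [{"rot": [0,0,-1],"slide": [0.02,-0.0455,0],"grip": 0.2},{"rot": [0,0,-1],"slide": [0.02,-0.0455,0],"grip": 0.2},{"rot": [0,0,-1],"slide": [0.02,-0.0455,0],"grip": 0.2},{"rot": [0,0,-1],"slide": [0.02,-0.0455,0],"grip": 0.2},{"rot": [0,0,-1],"slide": [0.02,-0.0455,0],"grip": 0.2},{"rot": [0,0,-0.5],"slide": [0.02,-0.0455,0],"grip": 0.2},{"rot": [0,0,0],"slide": [0.02,-0.0455,0],"grip": 0.2},{"rot": [0,0,0],"slide": [0.02,-0.0455,0],"grip": 0.2}]}}

```text
time: 28.0
ee_pos: [0.6124, 0.0135, 0.1338]
eef_rot: [1.0, -0.029, -0.001, 0.0]
ft_force: [0.9, -0.4, -1.6]
width: 0.032
grip_force: 19.9
```

Emit:
{"method": "arm_command", "body": {"steps": [{"rot": [0,0,0],"slide": [0,0,0],"grip": 0.2},{"rot": [0,0,0],"slide": [0,0,0],"grip": 0.2},{"rot": [0,0,0],"slide": [0,0,-0.04],"grip": 0.2},{"rot": [0,0,0],"slide": [0,0,-0.04],"grip": 0.2},{"rot": [0,0,0],"slide": [0,0,-0.02],"grip": 0.2},{"rot": [0,0,0],"slide": [0,0,-0.01],"grip": 0.2},{"rot": [0,0,0],"slide": [0,0,-0.005],"grip": 0.2},{"rot": [0,0,0],"slide": [0,0,0],"grip": 0.2}]}}

```text
time: 29.0
ee_pos: [0.6131, 0.0154, 0.0209]
eef_rot: [1.0, -0.029, 0.001, -0.0]
ft_force: [0.3, 1.2, -1.0]
width: 0.0317
grip_force: 19.9
```

Emit:
{"method": "arm_command", "body": {"steps": [{"rot": [0,0,0],"slide": [0,0,0],"grip": 0.5},{"rot": [0,0,0],"slide": [0,0,0],"grip": 0.5},{"rot": [0,0,0],"slide": [0,0,0.04],"grip": 0.5},{"rot": [0,0,0],"slide": [0,0,0.05],"grip": 0.5},{"rot": [0,0,0],"slide": [0,0,0.05],"grip": 0.7},{"rot": [0,0,-3],"slide": [-0.014,-0.03,0.05],"grip": 0.7},{"rot": [0,0,-4],"slide": [-0.016,-0.035,0.01],"grip": 0.7},{"rot": [0,0,-4],"slide": [-0.018,-0.045,0],"grip": 0.7}]}}

```text
time: 30.0
ee_pos: [0.5648, -0.095, 0.222]
eef_rot: [0.992, -0.125, 0.002, 0.0]
ft_force: [1.3, -1.1, -1.1]
width: 0.0605
grip_force: 0.0
```

Emit:
{"method": "arm_command", "body": {"steps": [{"rot": [0,0,-4],"slide": [-0.02,-0.045,0],"grip": 0.7},{"rot": [0,0,-4],"slide": [-0.02,-0.045,0],"grip": 0.7},{"rot": [0,0,0],"slide": [0,0,0],"grip": 0.7},{"rot": [0,0,0],"slide": [0,0,0],"grip": 0.7},{"rot": [0,0,0],"slide": [0,0,0],"grip": 0.7},{"rot": [0,0,0],"slide": [0,0,0],"grip": 0.7},{"rot": [0,0,0],"slide": [0,0,0],"grip": 0.7},{"rot": [0,0,0],"slide": [0,0,0],"grip": 0.7}]}}

```text
time: 31.0
ee_pos: [0.5246, -0.1846, 0.22]
eef_rot: [0.981, -0.193, -0.0, 0.0]
ft_force: [-0.4, 0.1, -0.4]
width: 0.0611
grip_force: 0.0
```

```bash
python3 - <<'E'
from h import *
np.set_printoptions(precision=4,suppress=True)
p=shot('wrist','w7.png');a=shot('scene','s7.png')
s=sensors.read_state();print(s['ee_pos'],s['eef_rot'],s['joint_positions'])
for t in('knob','pad_face'):
  for d in eyes.look_for(t,p)[:2]: print(t,round(d['conf'],2),np.round(d['bbox']))
print(jaw(a))
h=np.radians(176.8-19.1);pv=AX+.062*np.array([np.cos(h),np.sin(h)])
for q in(-.3,-.25,.25,.3):
  k=pv-.055*np.array([np.cos(h+q),np.sin(h+q)]);print(q,k,w2px(p,[np.r_[k,.096]]))
A=cv2.imread('pics/w7.png');A2=cv2.imread('pics/s7.png')[170:290,240:440]
cv2.imwrite('pics/m7.png',np.vstack([cv2.resize(A,(500,312)),cv2.resize(A2,(500,288))]))
E
```

```text
[ 0.5246 -0.1847  0.2201] [ 0.9812 -0.1932  0.      0.    ] [ 0.5905  0.207  -0.3825  1.6338  0.0794  1.3161 -1.7644]
knob 0.62 [308. 110. 343. 179.]
knob 0.57 [251.  36. 383. 256.]
pad_face 0.94 [172.  75. 243. 204.]
pad_face 0.35 [252.  32. 385. 257.]
[(0.55, array([256., 219., 273., 260.]))]
-0.3 [ 0.5863 -0.224 ] [[334.0495 113.4187]]
-0.25 [ 0.588  -0.2219] [[331.1273 112.5621]]
0.25 [ 0.5983 -0.1967] [[300.9593 112.5655]]
0.3 [ 0.5986 -0.194 ] [[298.0432 113.4227]]
```

View pics/m7.png

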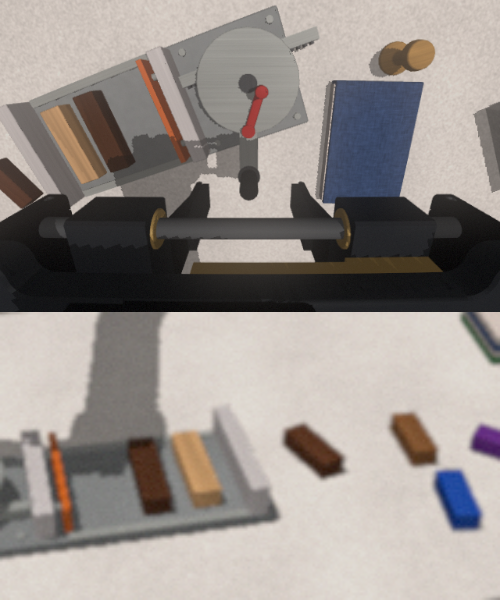

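Both bars lie parallel on the bed. The knob is at about wrist pixel (335,118), selector ≈ -0.3. Now I flip it to close.

Emit:
{"method": "arm_command", "body": {"steps": [{"rot": [0,0,0],"slide": [0.031,-0.02,0],"grip": 0.7},{"rot": [0,0,0],"slide": [0.03,-0.019,0],"grip": 0.7},{"rot": [0,0,0],"slide": [0,0,-0.04],"grip": 0.7},{"rot": [0,0,0],"slide": [0,0,-0.04],"grip": 0.7},{"rot": [0,0,0],"slide": [0,0,-0.04],"grip": 0.7},{"rot": [0,0,0],"slide": [0,0,-0.022],"grip": 0.7},{"rot": [0,0,0],"slide": [0,0,-0.009],"grip": 0.7},{"rot": [0,0,0],"slide": [0,0,0],"grip": 0.7}], "newtons": 6}}

```text
time: 32.25
ee_pos: [0.5856, -0.2238, 0.0692]
eef_rot: [0.981, -0.193, -0.0, -0.0]
ft_force: [-0.2, -0.2, 0.3]
width: 0.0607
grip_force: 0.0
```

Emit:
{"method": "arm_command", "body": {"steps": [{"rot": [0,0,0],"slide": [0,0,0],"grip": 0},{"rot": [0,0,0],"slide": [0,0,0],"grip": 0},{"rot": [0,0,0],"slide": [0,0,0],"grip": 0},{"rot": [0,0,0],"slide": [0,0,0],"grip": 0},{"rot": [0,0,0],"slide": [0,0,0],"grip": 0},{"rot": [0,0,0],"slide": [0,0,0],"grip": 0},{"rot": [0,0,0],"slide": [0,0,0],"grip": 0},{"rot": [0,0,0],"slide": [0,0,0],"grip": 0}]}}

```text
time: 33.25
ee_pos: [0.5855, -0.2239, 0.0691]
eef_rot: [0.981, -0.193, 0.0, 0.0]
ft_force: [0.3, -0.6, 1.0]
width: 0.0157
grip_force: 6.0
```

Emit:
{"method": "arm_command", "body": {"steps": [{"rot": [0,0,0],"slide": [0.0022,0.005,0],"grip": 0},{"rot": [0,0,0],"slide": [0.0022,0.005,0],"grip": 0},{"rot": [0,0,0],"slide": [0.0022,0.005,0],"grip": 0},{"rot": [0,0,0],"slide": [0.0022,0.005,0],"grip": 0},{"rot": [0,0,0],"slide": [0.0022,0.005,0],"grip": 0},{"rot": [0,0,0],"slide": [0.0022,0.0045,0],"grip": 0},{"rot": [0,0,0],"slide": [0,0,0],"grip": 0},{"rot": [0,0,0],"slide": [0,0,0],"grip": 0}]}}

```text
time: 34.25
ee_pos: [0.5982, -0.194, 0.0691]
eef_rot: [0.981, -0.193, -0.001, 0.0]
ft_force: [-4.0, -2.1, 6.4]
width: 0.0158
grip_force: 6.0
```

Emit:
{"method": "arm_command", "body": {"steps": [{"rot": [0,0,0],"slide": [0,0,0],"grip": 0.7},{"rot": [0,0,0],"slide": [0,0,0],"grip": 0.7},{"rot": [0,0,0],"slide": [0,0,0],"grip": 0.7},{"rot": [0,0,0],"slide": [0,0,0.04],"grip": 0.7},{"rot": [0,0,0],"slide": [0,0,0.05],"grip": 0.7},{"rot": [0,0,0],"slide": [-0.024,0,0.06],"grip": 0.7},{"rot": [0,0,0],"slide": [-0.025,0.005,0],"grip": 0.7},{"rot": [0,0,0],"slide": [-0.025,0.005,0],"grip": 0.7}]}}

```text
time: 35.25
ee_pos: [0.5251, -0.184, 0.2178]
eef_rot: [0.981, -0.193, 0.001, 0.0]
ft_force: [0.4, 0.3, 0.1]
width: 0.0608
grip_force: 0.0
```

```bash
python3 - <<'E'
from h import *
np.set_printoptions(precision=4,suppress=True)
p=shot('wrist','w8.png')
s=sensors.read_state();print(s['ee_pos'],s['eef_rot'],s['joint_positions'])
for t in('knob','grip'):
  for d in eyes.look_for(t,p)[:2]: print(t,round(d['conf'],2),np.round(d['bbox']))
h=np.radians(176.8-19.1);pv=AX+.062*np.array([np.cos(h),np.sin(h)])
for q in(-.3,.2,.3):
  k=pv-.055*np.array([np.cos(h+q),np.sin(h+q)]);print(q,k,w2px(p,[np.r_[k,.096]]))
g=AX+.13*np.array([np.cos(h),np.sin(h)]);print('grip',g,w2px(p,[np.r_[g,.112]]),w2px(p,[np.r_[pv,.065]]))
hsv=cv2.cvtColor(p['pixels'],cv2.COLOR_RGB2HSV);m=((hsv[...,0]<6)|(hsv[...,0]>174))&(hsv[...,1]>150)
ys,xs=np.nonzero(m[60:220,200:420]);print(xs.min()+200,xs.max()+200,ys.min()+60,ys.max()+60)
t=ys<ys.min()+16;print('knob px',xs[t].mean()+200,ys[t].mean()+60)
E
```

```text
[ 0.5227 -0.1837  0.2176] [ 0.9811 -0.1934 -0.0002  0.0003] [ 0.5908  0.2042 -0.3832  1.6422  0.0791  1.3108 -1.7656]
knob 0.79 [289. 110. 325. 180.]
knob 0.44 [254.  34. 385. 260.]
grip 0.65 [254.  34. 385. 258.]
-0.3 [ 0.5863 -0.224 ] [[335.0063 114.0261]]
0.2 [ 0.5979 -0.1994] [[304.6683 112.4628]]
0.3 [ 0.5986 -0.194 ] [[298.7496 114.0365]]
grip [ 0.4809 -0.1633] [[317.1015 244.1871]] [[317.2902 164.9345]]
292 326 111 177
knob px 300.2863849765258 119.1924882629108
```

```bash
python3 - <<'E'
from h import *
for a in((-19,-53,8),(-53,53,16)): 
  P,d=arc(*a);print(P[0],P[-1]);print(np.round(d*1000,1).tolist())
E
```

```text
[ 0.48083682 -0.1634807 ] [ 0.52888157 -0.10457202]
[[4.0, 8.8], [4.6, 8.5], [5.2, 8.1], [5.9, 7.7], [6.3, 7.2], [6.9, 6.8], [7.4, 6.2], [7.8, 5.6]]
[ 0.52888157 -0.10457202] [ 0.5172905  -0.31189348]
[[-12.0, -9.0], [-10.9, -10.4], [-9.5, -11.6], [-8.2, -12.6], [-6.7, -13.4], [-5.1, -14.2], [-3.4, -14.6], [-1.7, -14.9], [0.0, -15.1], [1.8, -14.9], [3.5, -14.6], [5.1, -14.1], [6.7, -13.5], [8.3, -12.5], [9.6, -11.5], [10.9, -10.4]]
```

Emit:
{"method": "arm_command", "body": {"steps": [{"rot": [0,0,7],"slide": [-0.021,0.01,0],"grip": 0.7},{"rot": [0,0,7],"slide": [-0.0205,0.0105,0],"grip": 0.7},{"rot": [0,0,6],"slide": [0,0,-0.04],"grip": 0.7},{"rot": [0,0,0],"slide": [0,0,-0.05],"grip": 0.7},{"rot": [0,0,0],"slide": [0,0,-0.04],"grip": 0.7},{"rot": [0,0,0],"slide": [0,0,-0.01],"grip": 0.7},{"rot": [0,0,0],"slide": [0,0,0],"grip": 0.1},{"rot": [0,0,0],"slide": [0,0,0],"grip": 0}], "newtons": 20}}

```text
time: 36.4
ee_pos: [0.4853, -0.1641, 0.0788]
eef_rot: [1.0, -0.02, 0.001, 0.0]
ft_force: [0.3, -0.2, 0.3]
width: 0.0486
grip_force: 0.0
```

Emit:
{"method": "arm_command", "body": {"steps": [{"rot": [0,0,0],"slide": [0,0,0],"grip": 0},{"rot": [0,0,0],"slide": [0,0,0],"grip": 0},{"rot": [0,0,0],"slide": [0,0,0],"grip": 0},{"rot": [0,0,0],"slide": [0,0,0],"grip": 0},{"rot": [0,0,0],"slide": [0,0,0],"grip": 0},{"rot": [0,0,0],"slide": [0,0,0],"grip": 0},{"rot": [0,0,0],"slide": [0,0,0],"grip": 0},{"rot": [0,0,0],"slide": [0,0,0],"grip": 0}]}}

```text
time: 37.4
ee_pos: [0.4842, -0.1639, 0.0776]
eef_rot: [1.0, -0.02, 0.0, 0.0]
ft_force: [-1.6, 0.4, 6.2]
width: 0.0236
grip_force: 20.0
```

Emit:
{"method": "arm_command", "body": {"steps": [{"rot": [0,0,-4.2],"slide": [0.003,0.0088,0],"grip": 0},{"rot": [0,0,-4.2],"slide": [0.0036,0.0085,0],"grip": 0},{"rot": [0,0,-4.2],"slide": [0.0046,0.0081,0],"grip": 0},{"rot": [0,0,-4.2],"slide": [0.0059,0.0077,0],"grip": 0},{"rot": [0,0,-4.2],"slide": [0.0063,0.0072,0],"grip": 0},{"rot": [0,0,-4.2],"slide": [0.0069,0.0068,0],"grip": 0},{"rot": [0,0,-4.2],"slide": [0.0074,0.0062,0],"grip": 0},{"rot": [0,0,-4.2],"slide": [0.0078,0.0056,0],"grip": 0}]}}

```text
time: 38.4
ee_pos: [0.5309, -0.1079, 0.0776]
eef_rot: [0.951, -0.31, 0.002, 0.001]
ft_force: [4.0, -10.5, -0.4]
width: 0.0236
grip_force: 20.0
```

Emit:
{"method": "arm_command", "body": {"steps": [{"rot": [0,0,6.6],"slide": [-0.012,-0.009,0],"grip": 0},{"rot": [0,0,6.6],"slide": [-0.0109,-0.0104,0],"grip": 0},{"rot": [0,0,6.6],"slide": [-0.0095,-0.0116,0],"grip": 0},{"rot": [0,0,6.6],"slide": [-0.0082,-0.0126,0],"grip": 0},{"rot": [0,0,6.6],"slide": [-0.0067,-0.0134,0],"grip": 0},{"rot": [0,0,6.6],"slide": [-0.0051,-0.0142,0],"grip": 0},{"rot": [0,0,6.6],"slide": [-0.0034,-0.0146,0],"grip": 0},{"rot": [0,0,6.6],"slide": [-0.0017,-0.0149,0],"grip": 0}]}}

```text
time: 39.4
ee_pos: [0.4745, -0.2038, 0.0777]
eef_rot: [0.989, 0.15, 0.003, -0.0]
ft_force: [10.3, 7.7, -2.8]
width: 0.0231
grip_force: 20.0
```

Emit:
{"method": "arm_command", "body": {"steps": [{"rot": [0,0,6.6],"slide": [0,-0.0151,0],"grip": 0},{"rot": [0,0,6.6],"slide": [0.0018,-0.0149,0],"grip": 0},{"rot": [0,0,6.6],"slide": [0.0035,-0.0146,0],"grip": 0},{"rot": [0,0,6.6],"slide": [0.0051,-0.0141,0],"grip": 0},{"rot": [0,0,6.6],"slide": [0.0067,-0.0135,0],"grip": 0},{"rot": [0,0,6.6],"slide": [0.0083,-0.0125,0],"grip": 0},{"rot": [0,0,6.6],"slide": [0.0096,-0.0115,0],"grip": 0},{"rot": [0,0,6.6],"slide": [0.0109,-0.0104,0],"grip": 0}]}}

```text
time: 40.4
ee_pos: [0.5201, -0.3081, 0.0776]
eef_rot: [0.818, 0.575, 0.002, -0.001]
ft_force: [0.4, 13.8, 7.8]
width: 0.0239
grip_force: 20.0
```

```bash
cat > j.py <<'E'
from h import *
np.set_printoptions(precision=4,suppress=True)
s=sensors.read_state();print(s['time'],s['ee_pos'],s['ft_force'],s['joint_positions'][6])
v=s['ee_pos'][:2]-AX;print(np.linalg.norm(v),np.degrees(np.arctan2(v[1],v[0]))%360-180-Y)
a=shot('scene','sj.png')
print(jaw(a),jaw(shot('side')))
E
python3 j.py
```

```text
40.4 [ 0.5201 -0.3081  0.0776] [ 0.3814 13.8201  7.7959] -0.055013914389405935
0.12529724109224177 52.86402862838587
[(0.61, array([268., 218., 286., 256.]))] [(0.7, array([329., 179., 360., 202.]))]
```

Emit:
{"method": "arm_command", "body": {"steps": [{"rot": [0,0,-6.6],"slide": [-0.0109,0.0104,0],"grip": 0},{"rot": [0,0,-6.6],"slide": [-0.0096,0.0115,0],"grip": 0},{"rot": [0,0,-6.6],"slide": [-0.0083,0.0125,0],"grip": 0},{"rot": [0,0,-6.6],"slide": [-0.0067,0.0135,0],"grip": 0},{"rot": [0,0,-6.6],"slide": [-0.0051,0.0141,0],"grip": 0},{"rot": [0,0,-6.6],"slide": [-0.0035,0.0146,0],"grip": 0},{"rot": [0,0,-6.6],"slide": [-0.0018,0.0149,0],"grip": 0},{"rot": [0,0,-6.6],"slide": [0,0.0151,0],"grip": 0}]}}

```text
time: 41.6
ee_pos: [0.4741, -0.2056, 0.0777]
eef_rot: [0.989, 0.145, 0.002, 0.001]
ft_force: [12.8, -2.5, -6.6]
width: 0.0234
grip_force: 20.0
```

Emit:
{"method": "arm_command", "body": {"steps": [{"rot": [0,0,-6.6],"slide": [0.0017,0.0149,0],"grip": 0},{"rot": [0,0,-6.6],"slide": [0.0034,0.0146,0],"grip": 0},{"rot": [0,0,-6.6],"slide": [0.0051,0.0142,0],"grip": 0},{"rot": [0,0,-6.6],"slide": [0.0067,0.0134,0],"grip": 0},{"rot": [0,0,-6.6],"slide": [0.0082,0.0126,0],"grip": 0},{"rot": [0,0,-6.6],"slide": [0.0095,0.0116,0],"grip": 0},{"rot": [0,0,-6.6],"slide": [0.0109,0.0104,0],"grip": 0},{"rot": [0,0,-6.6],"slide": [0.012,0.009,0],"grip": 0}]}}

```text
time: 42.6
ee_pos: [0.5305, -0.1071, 0.0776]
eef_rot: [0.95, -0.311, 0.001, 0.001]
ft_force: [1.4, -7.2, 2.5]
width: 0.023
grip_force: 20.0
```

Emit:
{"method": "arm_command", "body": {"steps": [{"rot": [0,0,6.6],"slide": [-0.012,-0.009,0],"grip": 0},{"rot": [0,0,6.6],"slide": [-0.0109,-0.0104,0],"grip": 0},{"rot": [0,0,6.6],"slide": [-0.0095,-0.0116,0],"grip": 0},{"rot": [0,0,6.6],"slide": [-0.0082,-0.0126,0],"grip": 0},{"rot": [0,0,6.6],"slide": [-0.0067,-0.0134,0],"grip": 0},{"rot": [0,0,6.6],"slide": [-0.0051,-0.0142,0],"grip": 0},{"rot": [0,0,6.6],"slide": [-0.0034,-0.0146,0],"grip": 0},{"rot": [0,0,6.6],"slide": [-0.0017,-0.0149,0],"grip": 0}]}}

```text
time: 43.6
ee_pos: [0.4736, -0.2038, 0.0776]
eef_rot: [0.989, 0.15, 0.001, -0.001]
ft_force: [6.9, 9.2, 1.4]
width: 0.0232
grip_force: 20.0
```

Emit:
{"method": "arm_command", "body": {"steps": [{"rot": [0,0,6.6],"slide": [0,-0.0151,0],"grip": 0},{"rot": [0,0,6.6],"slide": [0.0018,-0.0149,0],"grip": 0},{"rot": [0,0,6.6],"slide": [0.0035,-0.0146,0],"grip": 0},{"rot": [0,0,6.6],"slide": [0.0051,-0.0141,0],"grip": 0},{"rot": [0,0,6.6],"slide": [0.0067,-0.0135,0],"grip": 0},{"rot": [0,0,6.6],"slide": [0.0083,-0.0125,0],"grip": 0},{"rot": [0,0,6.6],"slide": [0.0096,-0.0115,0],"grip": 0},{"rot": [0,0,6.6],"slide": [0.0109,-0.0104,0],"grip": 0}]}}

```text
time: 44.6
ee_pos: [0.5195, -0.3089, 0.0775]
eef_rot: [0.819, 0.574, 0.002, -0.001]
ft_force: [0.4, 13.3, 9.8]
width: 0.0232
grip_force: 20.0
```

```bash
python3 j.py
```

```text
44.6 [ 0.5195 -0.3089  0.0775] [ 0.3797 13.2776  9.816 ] -0.05413234569960122
0.12625823233204464 52.88418385716891
[(0.68, array([283., 216., 302., 258.])), (0.18, array([170., 224., 243., 256.]))] [(0.74, array([320., 180., 354., 210.])), (0.64, array([405., 163., 473., 200.]))]
```

Emit:
{"method": "arm_command", "body": {"steps": [{"rot": [0,0,-6.6],"slide": [-0.0109,0.0104,0],"grip": 0},{"rot": [0,0,-6.6],"slide": [-0.0096,0.0115,0],"grip": 0},{"rot": [0,0,-6.6],"slide": [-0.0083,0.0125,0],"grip": 0},{"rot": [0,0,-6.6],"slide": [-0.0067,0.0135,0],"grip": 0},{"rot": [0,0,-6.6],"slide": [-0.0051,0.0141,0],"grip": 0},{"rot": [0,0,-6.6],"slide": [-0.0035,0.0146,0],"grip": 0},{"rot": [0,0,-6.6],"slide": [-0.0018,0.0149,0],"grip": 0},{"rot": [0,0,-6.6],"slide": [0,0.0151,0],"grip": 0}]}}

```text
time: 45.8
ee_pos: [0.4732, -0.2056, 0.0776]
eef_rot: [0.989, 0.145, 0.001, 0.001]
ft_force: [6.4, -1.8, -1.5]
width: 0.0234
grip_force: 20.0
```

Emit:
{"method": "arm_command", "body": {"steps": [{"rot": [0,0,-6.6],"slide": [0.0017,0.0149,0],"grip": 0},{"rot": [0,0,-6.6],"slide": [0.0034,0.0146,0],"grip": 0},{"rot": [0,0,-6.6],"slide": [0.0051,0.0142,0],"grip": 0},{"rot": [0,0,-6.6],"slide": [0.0067,0.0134,0],"grip": 0},{"rot": [0,0,-6.6],"slide": [0.0082,0.0126,0],"grip": 0},{"rot": [0,0,-6.6],"slide": [0.0095,0.0116,0],"grip": 0},{"rot": [0,0,-6.6],"slide": [0.0109,0.0104,0],"grip": 0},{"rot": [0,0,-6.6],"slide": [0.012,0.009,0],"grip": 0}]}}

```text
time: 46.8
ee_pos: [0.5301, -0.1063, 0.0775]
eef_rot: [0.95, -0.311, 0.001, 0.001]
ft_force: [1.0, -7.1, 4.0]
width: 0.0237
grip_force: 20.0
```

Emit:
{"method": "arm_command", "body": {"steps": [{"rot": [0,0,6.6],"slide": [-0.012,-0.009,0],"grip": 0},{"rot": [0,0,6.6],"slide": [-0.0109,-0.0104,0],"grip": 0},{"rot": [0,0,6.6],"slide": [-0.0095,-0.0116,0],"grip": 0},{"rot": [0,0,6.6],"slide": [-0.0082,-0.0126,0],"grip": 0},{"rot": [0,0,6.6],"slide": [-0.0067,-0.0134,0],"grip": 0},{"rot": [0,0,6.6],"slide": [-0.0051,-0.0142,0],"grip": 0},{"rot": [0,0,6.6],"slide": [-0.0034,-0.0146,0],"grip": 0},{"rot": [0,0,6.6],"slide": [-0.0017,-0.0149,0],"grip": 0}]}}

```text
time: 47.8
ee_pos: [0.4727, -0.2039, 0.0775]
eef_rot: [0.989, 0.15, 0.001, -0.001]
ft_force: [2.6, 7.7, 4.7]
width: 0.0233
grip_force: 20.0
```

Emit:
{"method": "arm_command", "body": {"steps": [{"rot": [0,0,6.6],"slide": [0,-0.0151,0],"grip": 0},{"rot": [0,0,6.6],"slide": [0.0018,-0.0149,0],"grip": 0},{"rot": [0,0,6.6],"slide": [0.0035,-0.0146,0],"grip": 0},{"rot": [0,0,6.6],"slide": [0.0051,-0.0141,0],"grip": 0},{"rot": [0,0,6.6],"slide": [0.0067,-0.0135,0],"grip": 0},{"rot": [0,0,6.6],"slide": [0.0083,-0.0125,0],"grip": 0},{"rot": [0,0,6.6],"slide": [0.0096,-0.0115,0],"grip": 0},{"rot": [0,0,6.6],"slide": [0.0109,-0.0104,0],"grip": 0}]}}

```text
time: 48.8
ee_pos: [0.519, -0.3095, 0.0775]
eef_rot: [0.819, 0.574, 0.001, -0.001]
ft_force: [-0.7, 12.2, 9.3]
width: 0.023
grip_force: 20.0
```

```bash
python3 j.py; python3 - <<'E'
import cv2
a=cv2.imread('pics/sj.png')[190:290,180:380];cv2.imwrite('pics/c9.png',cv2.resize(a,None,fx=4,fy=4,interpolation=cv2.INTER_CUBIC))
E
```

```text
48.8 [ 0.519  -0.3095  0.0775] [-0.7035 12.162   9.3243] -0.053265745779311854
0.12706646133659177 52.876217890747554
[(0.58, array([297., 215., 316., 254.]))] [(0.47, array([312., 186., 344., 209.]))]
```

View pics/c9.png

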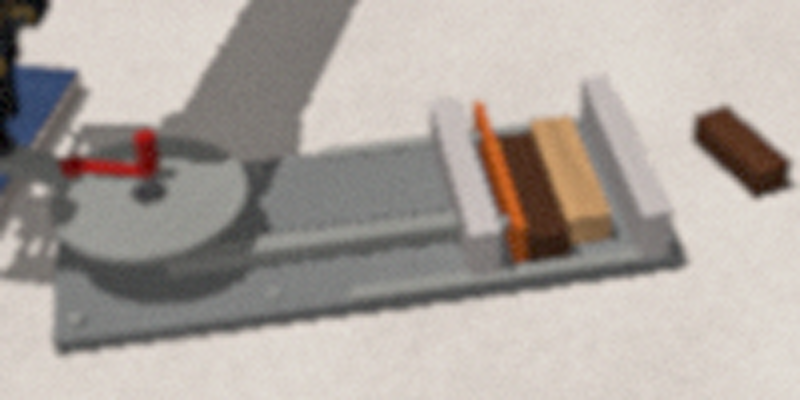

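The pad is against the two touching bars, and a gap of roughly 12 mm remains before the fence. One more partial swing.

Emit:
{"method": "arm_command", "body": {"steps": [{"rot": [0,0,-6.6],"slide": [-0.0109,0.0104,0],"grip": 0},{"rot": [0,0,-6.6],"slide": [-0.0096,0.0115,0],"grip": 0},{"rot": [0,0,-6.6],"slide": [-0.0083,0.0125,0],"grip": 0},{"rot": [0,0,-6.6],"slide": [-0.0067,0.0135,0],"grip": 0},{"rot": [0,0,-6.6],"slide": [-0.0051,0.0141,0],"grip": 0},{"rot": [0,0,-6.6],"slide": [-0.0035,0.0146,0],"grip": 0},{"rot": [0,0,-6.6],"slide": [-0.0018,0.0149,0],"grip": 0},{"rot": [0,0,-6.6],"slide": [0,0.0151,0],"grip": 0}]}}

```text
time: 50.0
ee_pos: [0.4724, -0.2057, 0.0775]
eef_rot: [0.989, 0.145, 0.001, 0.001]
ft_force: [3.5, -2.4, 0.9]
width: 0.0235
grip_force: 20.0
```

Emit:
{"method": "arm_command", "body": {"steps": [{"rot": [0,0,-6.6],"slide": [0.0017,0.0149,0],"grip": 0},{"rot": [0,0,-6.6],"slide": [0.0034,0.0146,0],"grip": 0},{"rot": [0,0,-6.6],"slide": [0.0051,0.0142,0],"grip": 0},{"rot": [0,0,-6.6],"slide": [0.0067,0.0134,0],"grip": 0},{"rot": [0,0,-6.6],"slide": [0.0082,0.0126,0],"grip": 0},{"rot": [0,0,-6.6],"slide": [0.0095,0.0116,0],"grip": 0},{"rot": [0,0,-6.6],"slide": [0.0109,0.0104,0],"grip": 0},{"rot": [0,0,-6.6],"slide": [0.012,0.009,0],"grip": 0}]}}

```text
time: 51.0
ee_pos: [0.5297, -0.1057, 0.0775]
eef_rot: [0.951, -0.311, 0.0, 0.001]
ft_force: [-1.1, -4.9, 4.8]
width: 0.0236
grip_force: 20.0
```

Emit:
{"method": "arm_command", "body": {"steps": [{"rot": [0,0,6.6],"slide": [-0.012,-0.009,0],"grip": 0},{"rot": [0,0,6.6],"slide": [-0.0109,-0.0104,0],"grip": 0},{"rot": [0,0,6.6],"slide": [-0.0095,-0.0116,0],"grip": 0},{"rot": [0,0,6.6],"slide": [-0.0082,-0.0126,0],"grip": 0},{"rot": [0,0,6.6],"slide": [-0.0067,-0.0134,0],"grip": 0},{"rot": [0,0,6.6],"slide": [-0.0051,-0.0142,0],"grip": 0},{"rot": [0,0,0],"slide": [0,0,0],"grip": 0},{"rot": [0,0,0],"slide": [0,0,0],"grip": 0}]}}

```text
time: 52.0
ee_pos: [0.4772, -0.175, 0.0774]
eef_rot: [0.999, 0.033, -0.0, -0.001]
ft_force: [-2.8, 4.1, 7.1]
width: 0.0236
grip_force: 20.0
```

```bash
cat >> j.py <<'E'
import sys
# pad edges along clamp-top lines: orange mask extents vs model
hsv=cv2.cvtColor(a['pixels'],cv2.COLOR_RGB2HSV)
m=((hsv[...,0]>3)&(hsv[...,0]<14)&(hsv[...,1]>170)&(hsv[...,2]>120)); m[:,:255]=0;m[:,335:]=0;m[:205]=0;m[265:]=0
ys,xs=np.nonzero(m);print('orange n',len(xs),'mean',xs.mean(),ys.mean())
c=cv2.imread('pics/sj.png')[190:290,230:380];cv2.imwrite('pics/c_%s.png'%sys.argv[1],cv2.resize(c,None,fx=5,fy=5,interpolation=cv2.INTER_CUBIC))
E
python3 j.py 10
```

```text
52.0 [ 0.4772 -0.175   0.0774] [-2.8422  4.0755  7.0876] -1.3347143562961117
0.12960485584797057 -13.657342821772534
[(0.79, array([302., 216., 316., 251.]))] [(0.56, array([310., 191., 338., 210.]))]
orange n 140 mean 308.9357142857143 235.47142857142856
```

View pics/c_10.png

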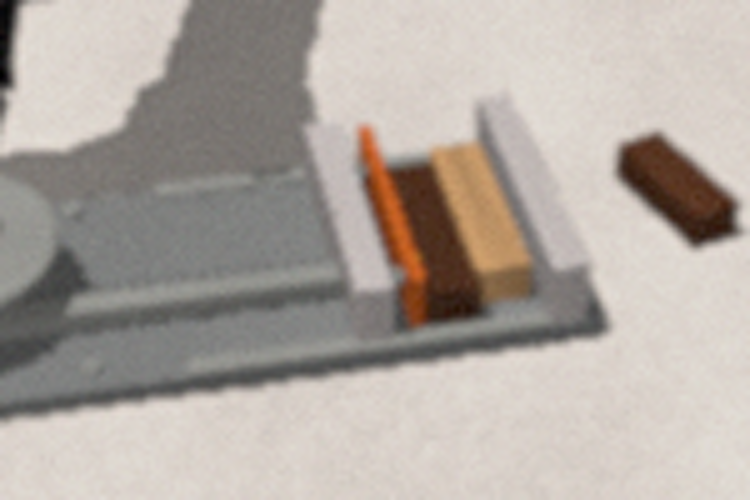

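The bars are almost at the fence, and a dark gap still shows between jaw and pad. I'll advance in small steps.

Emit:
{"method": "arm_command", "body": {"steps": [{"rot": [0,0,3.3],"slide": [-0.0018,-0.0073,0],"grip": 0},{"rot": [0,0,3.3],"slide": [-0.0016,-0.0073,0],"grip": 0},{"rot": [0,0,3.3],"slide": [-0.0009,-0.0074,0],"grip": 0},{"rot": [0,0,3.3],"slide": [-0.0008,-0.0075,0],"grip": 0},{"rot": [0,0,0],"slide": [0,0,0],"grip": 0},{"rot": [0,0,0],"slide": [0,0,0],"grip": 0},{"rot": [0,0,0],"slide": [0,0,0],"grip": 0},{"rot": [0,0,0],"slide": [0,0,0],"grip": 0}]}}

```text
time: 53.2
ee_pos: [0.472, -0.2041, 0.0774]
eef_rot: [0.989, 0.148, -0.0, -0.001]
ft_force: [-3.9, 6.8, 7.9]
width: 0.0233
grip_force: 20.0
```

```bash
python3 j.py 11
```

```text
53.2 [ 0.472  -0.2041  0.0774] [-3.9031  6.7523  7.8685] -1.052221563302657
0.12952290838187552 -0.5669257278964777
[(0.69, array([309., 217., 328., 254.])), (0.61, array([304., 214., 322., 255.]))] [(0.62, array([306., 187., 340., 215.])), (0.39, array([308., 172., 365., 216.]))]
orange n 135 mean 310.4074074074074 234.92592592592592
```

Emit:
{"method": "arm_command", "body": {"steps": [{"rot": [0,0,3.3],"slide": [0,-0.0075,0],"grip": 0},{"rot": [0,0,3.3],"slide": [0,-0.0075,0],"grip": 0},{"rot": [0,0,0],"slide": [0,0,0],"grip": 0},{"rot": [0,0,0],"slide": [0,0,0],"grip": 0},{"rot": [0,0,0],"slide": [0,0,0],"grip": 0},{"rot": [0,0,0],"slide": [0,0,0],"grip": 0},{"rot": [0,0,0],"slide": [0,0,0],"grip": 0},{"rot": [0,0,0],"slide": [0,0,0],"grip": 0}]}}

```text
time: 54.4
ee_pos: [0.4719, -0.2191, 0.0774]
eef_rot: [0.979, 0.204, -0.0, -0.001]
ft_force: [-3.6, 5.4, 9.2]
width: 0.0234
grip_force: 20.0
```

```bash
python3 j.py 12;python3 - <<'E'
import cv2,numpy as np
cv2.imwrite('pics/m12.png',np.vstack([cv2.imread('pics/c_%d.png'%i)[80:340,230:640] for i in(11,12)]))
E
```

```text
54.4 [ 0.4719 -0.2191  0.0774] [-3.6173  5.4085  9.1912] -0.9148635650953876
0.12945526611397232 6.060935293108781
[(0.58, array([302., 215., 320., 253.])), (0.45, array([353., 218., 377., 239.]))] [(0.6, array([306., 186., 339., 215.]))]
orange n 121 mean 310.6115702479339 234.73553719008265
```

View pics/m12.png

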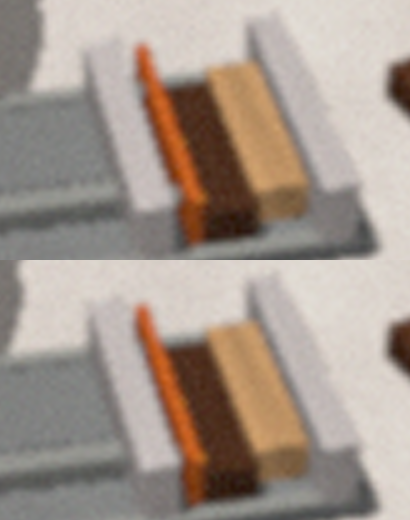

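The lower crop shows the orange pad stationary (310.4→310.6 px) while the jaw kept advancing, so the bars are seated and the pad is pressing in. I'll add about 2 mm for margin.

Emit:
{"method": "arm_command", "body": {"steps": [{"rot": [0,0,2.5],"slide": [0.0006,-0.0057,0],"grip": 0},{"rot": [0,0,2.5],"slide": [0.0008,-0.0056,0],"grip": 0},{"rot": [0,0,0],"slide": [0,0,0],"grip": 0},{"rot": [0,0,0],"slide": [0,0,0],"grip": 0},{"rot": [0,0,0],"slide": [0,0,0],"grip": 0},{"rot": [0,0,0],"slide": [0,0,0],"grip": 0},{"rot": [0,0,0],"slide": [0,0,0],"grip": 0},{"rot": [0,0,0],"slide": [0,0,0],"grip": 0}]}}

```text
time: 55.6
ee_pos: [0.473, -0.2304, 0.0773]
eef_rot: [0.969, 0.247, -0.001, -0.001]
ft_force: [-5.0, 6.6, 9.0]
width: 0.0238
grip_force: 20.0
```

Emit:
{"method": "arm_command", "body": {"steps": [{"rot": [0,0,0],"slide": [0,0,0],"grip": 0.7},{"rot": [0,0,0],"slide": [0,0,0],"grip": 0.8},{"rot": [0,0,0],"slide": [0,0,0],"grip": 0.8},{"rot": [0,0,0],"slide": [0,0,0.05],"grip": 0.8},{"rot": [0,0,0],"slide": [0,0,0.06],"grip": 0.8},{"rot": [0,0,0],"slide": [0.03,0.05,0.06],"grip": 0.8},{"rot": [0,0,0],"slide": [0.03,0.055,0.02],"grip": 0.8},{"rot": [0,0,0],"slide": [0,0,0],"grip": 0.8}]}}

```text
time: 56.6
ee_pos: [0.5268, -0.1378, 0.2529]
eef_rot: [0.968, 0.25, 0.002, 0.0]
ft_force: [0.1, -0.2, -0.1]
width: 0.0695
grip_force: 0.0
```

Emit:
{"method": "arm_command", "body": {"steps": [{"rot": [0,0,-4],"slide": [0,0.05,0],"grip": 0.8},{"rot": [0,0,-4],"slide": [0,0.05,0],"grip": 0.8},{"rot": [0,0,-4],"slide": [0,0.02,0],"grip": 0.8},{"rot": [0,0,-4],"slide": [0,0,0],"grip": 0.8},{"rot": [0,0,-4],"slide": [0,0,0],"grip": 0.8},{"rot": [0,0,-4],"slide": [0,0,0],"grip": 0.8},{"rot": [0,0,0],"slide": [0,0,0],"grip": 0.8},{"rot": [0,0,0],"slide": [0,0,0],"grip": 0.8}]}}

```text
time: 57.6
ee_pos: [0.5242, -0.0229, 0.2507]
eef_rot: [0.999, 0.04, -0.0, 0.0]
ft_force: [-0.1, -0.1, 0.2]
width: 0.0694
grip_force: 0.0
```

```bash
python3 j.py 13; python3 - <<'E'
from h import *
p=shot('wrist','w13.png')
xv=np.array([.9984,-.056]);yv=np.array([.056,.9984])
for n,y,z in(('bar1/2 joint',.068,.041),('bar2 edge',.036,.041),('fence',.1,.055),('pad face',.036,.049),('jaw front free(+8)',.036,.054)):
  print(n,w2px(p,[np.r_[B+xv*x+yv*y,z] for x in(-.06,0,.06)]).round(1).tolist())
E
```

```text
57.6 [ 0.5242 -0.0229  0.2507] [-0.1373 -0.0562  0.242 ] -1.5939009779226583
0.20473629030279422 -64.70688868012402
[(0.54, array([301., 216., 322., 253.]))] [(0.66, array([307., 188., 336., 216.]))]
orange n 100 mean 310.92 234.55
bar1/2 joint [[232.4, 139.7], [235.2, 87.5], [238.4, 30.2]]
bar2 edge [[258.9, 143.2], [263.0, 91.3], [267.5, 34.3]]
fence [[201.6, 137.5], [202.9, 83.0], [204.6, 23.1]]
pad face [[257.6, 144.1], [261.7, 91.1], [266.3, 32.8]]
jaw front free(+8) [[256.8, 144.7], [260.9, 90.9], [265.5, 31.8]]
```

View pics/w13.png

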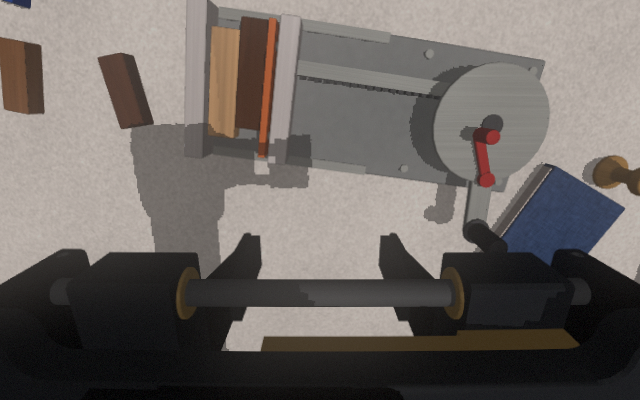

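```bash
python3 - <<'E'
from h import *
p=shot('wrist')
T2=np.array([[.272,-.917,-.291,.609],[-.962,-.259,-.083,-.223],[.001,.302,-.953,.385],[0,0,0,1]])
p2=dict(p);p2['pose']=T2;p2['pixels']=cv2.cvtColor(cv2.imread('pics/w2.png'),cv2.COLOR_BGR2RGB)
xv=np.array([.9984,-.056]);yv=np.array([.056,.9984])
for q,x0,ys in((p2,-.03,np.arange(-.11,-.03,.001)),(p,-.01,np.arange(-.03,.11,.001))):
  for x in(x0,x0-.03):
    w=w2px(q,[np.r_[B+xv*x+yv*y,.052] for y in ys]).astype(np.float32)
    c=cv2.remap(q['pixels'],w[:,0].copy(),w[:,1].copy(),cv2.INTER_LINEAR)[:,0].astype(int)
    o=(c[:,0]-c[:,2]>90)&(c[:,0]>120); b=(c.min(1)>135)
    print('x',x,'orange',ys[o][[0,-1]].round(3),o.sum(),'bright',ys[b].round(3).tolist())
h=np.radians(176.8+11.1);u=lambda t:np.array([np.cos(t),np.sin(t)])
for s in(-.28,.15,.2,.28,.3): print(s,w2px(p,[np.r_[AX+.062*u(h)-.055*u(h+s),.096]]))
print('pivot',w2px(p,[np.r_[AX+.062*u(h),.068],np.r_[AX+.13*u(h),.112]]))
hsv=cv2.cvtColor(p['pixels'],cv2.COLOR_RGB2HSV);m=((hsv[...,0]<6)|(hsv[...,0]>174))&(hsv[...,1]>150)
ys,xs=np.nonzero(m[100:200,440:540]);t=ys<14+ys.min();print('knob',xs[t].mean()+440,ys[t].mean()+100)
E
```

```text
x -0.03 orange [-0.05  -0.047] 4 bright []Traceback (most recent call last):
  File "<stdin>", line 11, in <module>
IndexError: index 0 is out of bounds for axis 0 with size 0
```

```bash
python3 - <<'E'
from h import *
p=shot('wrist')
T2=np.array([[.272,-.917,-.291,.609],[-.962,-.259,-.083,-.223],[.001,.302,-.953,.385],[0,0,0,1]])
p2=dict(p);p2['pose']=T2;p2['pixels']=cv2.cvtColor(cv2.imread('pics/w2.png'),cv2.COLOR_BGR2RGB)
xv=np.array([.9984,-.056]);yv=np.array([.056,.9984])
for q,x,ys in((p2,.0,np.arange(-.09,-.04,.001)),(p,.02,np.arange(-.01,.04,.001)),(p,.04,np.arange(-.01,.04,.001))):
    w=w2px(q,[np.r_[B+xv*x+yv*y,.052] for y in ys]).astype(np.float32)
    c=cv2.remap(q['pixels'],w[:,0].copy(),w[:,1].copy(),cv2.INTER_LINEAR)[:,0].astype(int)
    print(x,' '.join(f'{1000*y:.0f}:{a[0]},{a[2]}' for y,a in zip(ys,c)))
h=np.radians(176.8+11.1);u=lambda t:np.array([np.cos(t),np.sin(t)])
for s in(-.28,.15,.2,.28,.3): print(s,w2px(p,[np.r_[AX+.062*u(h)-.055*u(h+s),.096]]))
print('pivot,grip',w2px(p,[np.r_[AX+.062*u(h),.068],np.r_[AX+.13*u(h),.112]]))
hsv=cv2.cvtColor(p['pixels'],cv2.COLOR_RGB2HSV);m=((hsv[...,0]<6)|(hsv[...,0]>174))&(hsv[...,1]>150)
ys,xs=np.nonzero(m[100:200,440:540]);t=ys<14+ys.min();print('knob',xs[t].mean()+440,ys[t].mean()+100)
E
```

```text
0.0 -90:86,79 -89:86,80 -88:90,83 -87:88,82 -86:87,81 -85:107,99 -84:141,130 -83:148,137 -82:154,143 -81:154,142 -80:155,143 -79:156,144 -78:157,144 -77:155,144 -76:155,144 -75:156,144 -74:156,144 -73:155,144 -72:156,145 -71:157,145 -70:158,145 -69:157,145 -68:157,145 -67:156,144 -66:157,145 -65:154,142 -64:135,118 -63:105,70 -62:89,39 -61:90,38 -60:90,39 -59:90,40 -58:89,37 -57:90,39 -56:90,41 -55:95,40 -54:126,45 -53:156,49 -52:160,52 -51:160,53 -50:158,49 -49:159,52 -48:158,51 -47:150,63 -46:110,91 -45:110,105 -44:109,105 -43:111,107 -42:111,107 -41:112,109
0.02 -10:69,66 -9:72,68 -8:73,69 -7:75,71 -6:77,72 -5:81,76 -4:96,91 -3:115,110 -2:107,101 -1:96,88 -0:90,82 1:106,97 2:137,126 3:160,148 4:165,152 5:166,153 6:166,154 7:169,156 8:169,156 9:167,154 10:165,153 11:166,153 12:166,154 13:166,153 14:166,154 15:168,155 16:169,156 17:167,154 18:165,152 19:164,152 20:167,154 21:159,147 22:131,116 23:95,70 24:77,41 25:78,40 26:87,40 27:137,50 28:166,56 29:170,58 30:169,57 31:168,56 32:168,57 33:165,56 34:142,52 35:100,46 36:73,43 37:79,46 38:76,42 39:78,43
0.04 -10:115,111 -9:115,110 -8:115,111 -7:116,112 -6:117,113 -5:117,112 -4:116,111 -3:113,108 -2:104,99 -1:96,89 -0:97,89 1:117,108 2:145,134 3:163,152 4:167,155 5:169,156 6:171,158 7:171,158 8:173,160 9:169,156 10:168,155 11:168,156 12:168,156 13:168,155 14:168,155 15:168,155 16:169,156 17:168,155 18:165,153 19:167,154 20:168,155 21:160,148 22:129,115 23:96,71 24:85,49 25:88,44 26:114,48 27:149,54 28:168,59 29:171,59 30:170,59 31:169,59 32:167,58 33:169,58 34:126,50 35:77,44 36:72,45 37:78,46 38:78,45 39:78,45
-0.28 [[525.30423112 131.82312611]]
0.15 [[502.98829022 131.52679046]]
0.2 [[500.32617598 132.14088119]]
0.28 [[496.09693413 133.3957861 ]]
0.3 [[495.04845797 133.76093737]]
pivot,grip [[490.98839631 176.20777604]
 [505.36469414 245.9839419 ]]
knob 491.4551282051282 137.09615384615384
```

```bash
python3 -c "
from bench import order
print(order.close_job())"
```

```text
the job is handed in; nothing more can be done
None
```

I clamped both long bars present (pale and dark) tight against the fence, with the pad pressed in about 5 mm and the selector at close, and handed the job in after about 58 s on the robot's clock; the result wasn't reported back.

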